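# Make up two cases for glaze firing

## Task

Make up the two cases for the furnace: into the pan with the full-arch model put the round firing tray, the nozzle bottle and the bur block, and into the pan with the quadrant model the rectangular firing tray and the low paste jar. A firing tray lies flat, pins up, in the large middle bay beside the work ticket; the other pieces stand upright on the floor of the small bays at the pan's end, one to a bay. Set each piece down rather than dropping it, and leave the stone models where they are.

Things in the scene. Friction and masses are not known exactly. Their poses are not given: they have to be found in the camera images.
- pan_arch: Blue-grey case pan, holding the full-arch model, fixed, 264 x 159 mm. Origin: centre of underside; x along it to the model's end. Floor 3 mm thick, rim 18 mm high, walls 3 mm thick, dividers only 8 mm high. Model bay at +x; large middle bay 85 (x) by 108 mm (y), centre x -8.5, y -22.5 mm (at +y: ticket pocket); two small bays 75 x 75 mm at the -x end, centres x -91.5, y +39 and -39 mm.
- pan_quad: Blue-grey case pan, holding the quadrant model, fixed, 264 x 159 mm. Origin: centre of underside; x along it to the model's end. Floor 3 mm thick, rim 18 mm high, walls 3 mm thick, dividers only 8 mm high. Model bay at +x; large middle bay 85 (x) by 108 mm (y), centre x -8.5, y -22.5 mm (at +y: ticket pocket); two small bays 75 x 75 mm at the -x end, centres x -91.5, y +39 and -39 mm.
- model_arch: Full-arch model of buff dental stone: a horseshoe about 60 mm wide and 60 mm long, 26 mm high, with 14 teeth; stands loose in the model bay of its pan. Origin: underside, near the middle of the horseshoe; the front teeth point to +x.
- model_quad: Quadrant model of buff dental stone: one short straight block 24 x 62 mm, 26 mm high, with a single row of teeth along its y; stands loose in the model bay of the other pan. Origin: centre of the underside.
- tray_round: Round firing tray: white ceramic disc, 50 mm diameter, 22 mm high, its top full of small holes, with three thin steel pins standing 12 mm above it. Origin: centre of the underside; z up.
- tray_rect: Rectangular firing tray: white ceramic block 60 mm (x) by 36 mm (y), 20 mm high, its top full of small holes, with one thin steel pin standing 12 mm above it. Origin: centre of the underside.
- bottle: Glaze bottle with a nozzle: white plastic, upright, 34 mm diameter with straight sides up to 42 mm, then shoulder and narrow pointed grey nozzle, 67 mm high in all. Origin: centre of the underside.
- jar: Low paste jar: white ceramic with a ribbed aluminium screw lid with a round paper label, upright, 46 mm diameter, 36 mm high (the lid is the upper 14 mm). Origin: centre of the underside.
- bur_block: Bur block: aluminium block 50 mm (x) by 28 mm (y), 32 mm high, with eight small burs and polishers standing in its top, 48 mm high in all. Grip it by the block. Origin: centre of the underside.
Mind the look-alikes: they are no part of the job. Leave any orange or purple look-alike of the tray_round alone.

How it is judged:
At the end, for the whole second after the job is handed in: Each piece in its own pan and bay (small bays: either one, one piece each), on the bay's floor (origin under 6 mm above the pan's underside), upright within 0.08 rad, released, below 0.02 m/s; off the bay's centre at most 19 x 31 mm (round tray), 26 x 38 (rectangular), 24 x 24 (others) (x of tray_round in the frame of pan_arch between -0.0275 and 0.0105 m and y of tray_round in the frame of pan_arch between -0.0535 and 0.0085 m and x of tray_rect in the frame of pan_quad between -0.0345 and 0.0175 m and y of tray_rect in the frame of pan_quad between -0.0605 and 0.0155 m and (((x of bottle in the frame of pan_arch between -0.1155 and -0.0675 m and y of bottle in the frame of pan_arch between 0.015 and 0.063 m) and (x of bur_block in the frame of pan_arch between -0.1155 and -0.0675 m and y of bur_block in the frame of pan_arch between -0.063 and -0.015 m)) or ((x of bottle in the frame of pan_arch between -0.1155 and -0.0675 m and y of bottle in the frame of pan_arch between -0.063 and -0.015 m) and (x of bur_block in the frame of pan_arch between -0.1155 and -0.0675 m and y of bur_block in the frame of pan_arch between 0.015 and 0.063 m))) and ((x of jar in the frame of pan_quad between -0.1155 and -0.0675 m and y of jar in the frame of pan_quad between 0.015 and 0.063 m) or (x of jar in the frame of pan_quad between -0.1155 and -0.0675 m and y of jar in the frame of pan_quad between -0.063 and -0.015 m)) and z of each of tray_round, bottle, bur_block in the frame of pan_arch below 0.006 m and angle between each of tray_round, bottle, bur_block, tray_rect, jar's own z axis and vertical below 0.08 rad and linear speed of each of tray_round, bottle, bur_block, tray_rect, jar below 0.02 m/s and contact force between each of tray_round, bottle, bur_block, tray_rect, jar and the fingers below 0.05 N and z of each of tray_rect, jar in the frame of pan_quad below 0.006 m); the robot touches nothing.
It fails at once if a stone model is shifted by more than 12 mm (distance of any of model_arch, model_quad from where it was at the start of the episode above 0.012 m).
It fails at once if one of the five pieces is dropped or thrown (faster than 0.7 m/s out of the gripper, as after a fall of 25 mm) ((linear speed of tray_round above 0.7 m/s and contact force between tray_round and the fingers below 0.05 N) or (linear speed of bottle above 0.7 m/s and contact force between bottle and the fingers below 0.05 N) or (linear speed of bur_block above 0.7 m/s and contact force between bur_block and the fingers below 0.05 N) or (linear speed of tray_rect above 0.7 m/s and contact force between tray_rect and the fingers below 0.05 N) or (linear speed of jar above 0.7 m/s and contact force between jar and the fingers below 0.05 N)).
It also fails if it takes over 118 s, if anything falls off the work surface, if the arm or the gripper's body presses on something with over 40 N, if the wrist force passes 120 N, or if a joint passes its speed limit or range.

## Robot

A 6-joint arm with a two-finger parallel gripper is mounted at the origin on the work surface. World frame = base frame: x ahead of the robot, y to its left, z up, the work surface at z = 0. Lengths are in m, angles in rad, forces in N, time in s.
With the tool pointing down it reaches from about 0.375 to 0.975 m from the base axis. Payload 3.8 kg.
Tool frame: the origin (TCP) lies at the very end of the fingers, on their centre line; the grasp point (between the pads) lies 19 mm behind it; z points along the fingers, x is the direction in which the jaws open and shut, and the axes are right-handed (so a half turn about z gives the same grasp; the last joint's range is limited). The gripper opens to 85 mm and grips with 20 to 120 N. Pads are 22 mm wide; open, the fingers measure 114 mm over their backs; the gripper's body (76 mm by 85 mm) begins 54 mm behind the grasp point. The pads swing forward as they close: fully open they stand 13 mm farther back than shut.
Start: joints at [1.066, 0.264, 1.604, -0, 1.274, -0.037], TCP at [0.304, 0.602, 0.209] pointing down, gripper open.
Joint ranges: [-2.63, 2.63], [-0.94, 2.18], [0.31, 2.57], [-1.31, 4.45], [0, 2.66], [-2.55, 2.55]. Speed limits (rad/s): [2.57, 2.57, 3.14, 3.14, 3.14, 3.14].

## Interface

Orientations are given as a rotation vector (axis times angle).
In Python, from workcell import readout, imaging, order gives the robot as it stands.
- The arm moves only by the tool servo_tool, never from a script. Its argument "series" is a list of rows, each a list of 3 entries, a list of its own where there are three numbers: the shift along the tool's x, y, z normalised to -1 to 1, where 1 is 50 mm, then the turn, a rotation vector about the tool's x, y, z normalised to -1 to 1, where 1 is 0.1 rad, then the opening, from 0 (shut) to 1 (fully open). A call has 1 to 8 rows; each row shifts and turns the commanded pose from where the row before left it, along the tool's axes as they then stand; what a row does not reach is not made up. A row lasts 1/10 s, in which the tool goes at most 50 mm and 8.59 degrees, less where a joint would pass 70% of its speed; a pose out of reach is approached as far as the arm can. A call with a number of a shift or a turn outside -1 to 1 is refused whole. A call with a gripper value outside its range is refused whole. The fingers move at their own pace and stop on an object; "grip_force" is the grip in N (left out, the last holds). Time passes only in rows, so rows that do not move let the fingers close. It gives the time, the measured TCP pose, the force and the opening at its end, in the units of the state.
- readout.read_state(): the state, without advancing time (a new reading comes with each control period).
- imaging.read_camera(name): name is "scene" or "top"; returns a dict with "image" (420x560x3 uint8, red, green, blue), "z_map" (420x560 float32, m along the optical axis (not along the pixel's ray), 0 where there is no reading), "vertical_fov" (degrees; the focal length in pixels is half the picture's height over the tangent of half this angle, whatever the lens; pixels are square), "cx", "cy" (the principal point, pixels), "k1" (the pictures are not rectified: a ray, as slopes to the right and down, at radius r is drawn at 1 + k1 r^2 times it, then the intrinsics apply), "R" (3x3) and "t" (3): a world point X has camera coordinates R X + t. Camera axes: x right, y down, z forward; pixel columns grow to the right and rows downward; lengths in m; the calibration is good to about 2 mm. A picture is of the moment at which its call begins.
- order.finish_job(): hands the job in, once; it reports no verdict.
The state is a dict: "time": time; "q": joint angles; "joint_vel": joint speeds; "joint_torque": joint torques, N m; "tool_pos": TCP position; "tcp_rot": TCP orientation; "wrist_force": force on the tool from outside, world axes, zero at the start; "torque": the same for the moment, N m; "width": opening from 0.0 (shut) to 1.0 (fully open).
Only numpy, scipy, OpenCV 4.12 (cv2) and the standard library are available. Lean on these libraries where they do the work, as an engineer would, in place of code of your own. Each camera call takes 0.05 s, during which the arm holds its last target. There are 200 camera calls.

## Working session

There is one attempt and no reset: what is moved stays moved. The work goes in short steps, Python scripts to look and compute and a tool call to move; the robot and the scene stay as the last step left them, time stands still between calls to the robot, and variables do not carry over. Pictures are saved under pics/ and viewed, about 12 in all and at most 16, crops included, and the job is handed in when it is done.

Besides the shell and the picture viewer there is one more tool, called after "Emit:" as name([rows], argument=value, ...), one row to a line, values as JSON. servo_tool: Moves the arm, as the interface text tells. Its arguments: {"type":"object","properties":{"series":{"type":"array","items":{"type":"array"}},"grip_force":{"type":"number"}},"required":["series"]}

```bash
mkdir -p pics; cat > h.py <<'E'
import numpy as np, cv2
from workcell import readout, imaging, order
def shot(n, tag):
    d=imaging.read_camera(n); cv2.imwrite(f'pics/{tag}.png',d['image'][:,:,::-1]); np.savez(f'{tag}.npz',**{k:np.array(v) for k,v in d.items()}); return d
def load(tag): return dict(np.load(f'{tag}.npz'))
def ray(d,u,v):
    f=210/np.tan(np.radians(float(d['vertical_fov']))/2)
    K=np.array([[f,0,float(d['cx'])],[0,f,float(d['cy'])],[0,0,1]])
    p=cv2.undistortPoints(np.array([[[u,v]]],float),K,np.array([float(d['k1']),0,0,0,0]))[0,0]
    return np.array([p[0],p[1],1])
def at_z(d,u,v,z):   # world point on plane z
    R,t=d['R'],d['t']; c=-R.T@t; r=R.T@ray(d,u,v); return c+r*(z-c[2])/r[2]
def at_d(d,u,v):     # world point by depth
    return d['R'].T@(ray(d,u,v)*d['z_map'][int(round(v)),int(round(u))]-d['t'])
E
python3 - <<'E'
from h import *
for n in('scene','top'):
    d=shot(n,n+'0'); print(n,d['vertical_fov'],d['k1'],-d['R'].T@d['t'],d['R'])
    cv2.imwrite(f'pics/{n}0b.png',cv2.resize(d['image'][:,:,::-1],(800,600),interpolation=cv2.INTER_CUBIC))
print(readout.read_state())
E
```

```text
scene 46.8176862790884 0.03795015117449276 [0.95649602 0.56190131 0.83166457] [[-0.84089104  0.54120011  0.0021691 ]
 [ 0.40586761  0.63325898 -0.65897992]
 [-0.35801361 -0.55324994 -0.7521574 ]]
top 56.75742087706599 -0.012136622893789174 [ 0.44201796 -0.02337638  1.01007243] [[-0.01706688 -0.99953984 -0.02507647]
 [-0.98705087  0.02084382 -0.15904751]
 [ 0.15949701  0.0220373  -0.98695241]]
{'time': 0.1, 'q': array([ 1.06612808e+00,  2.64668316e-01,  1.60524207e+00,  1.83109151e-05,
        1.27369285e+00, -3.69240875e-02]), 'joint_vel': array([-4.89659508e-04, -1.54331403e-03, -3.80141468e-03,  7.88430520e-04,
        2.78490410e-04,  4.73788043e-05]), 'joint_torque': array([-4.74281751e-04, -5.16704357e+01, -3.68591630e+01,  9.59104455e-06,
        6.26114546e-03,  1.00015868e-05]), 'tool_pos': array([0.30401015, 0.60187571, 0.20789046]), 'tcp_rot': array([ 2.67494923,  1.64563735, -0.00276187]), 'wrist_force': array([ 0.25220339,  0.25553631, -0.57710685]), 'torque': array([-0.04025177, -0.01932468,  0.00332843]), 'width': 1.0022778733278297}
```

View pics/top0b.png

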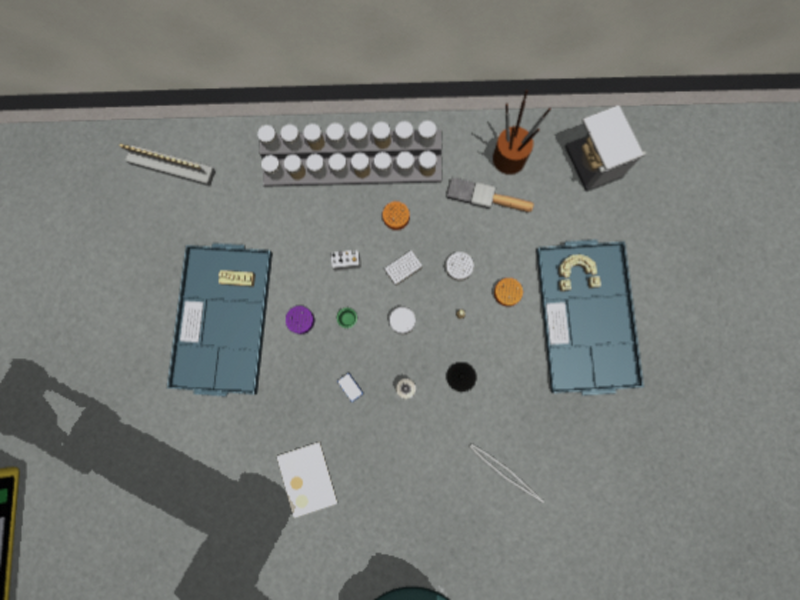

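View pics/scene0b.png

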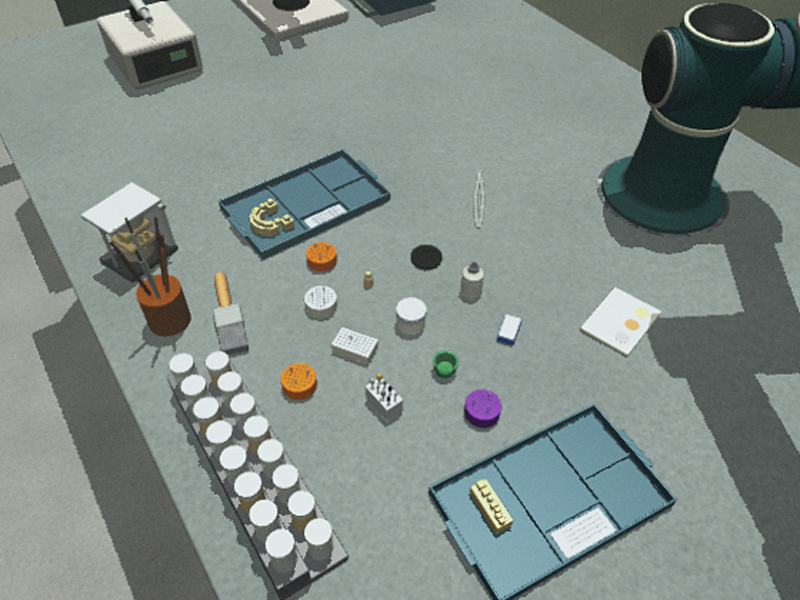

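The top view shows the round tray at about (460,265), rect tray (403,266), bur block (345,259), jar (402,320) and bottle (405,388). The quad pan is on the left and the arch pan on the right. I'll take enlarged crops next.

```bash
python3 - <<'E'
import cv2,numpy as np
im=cv2.imread('pics/top0.png')
cv2.imwrite('pics/c1.png',cv2.resize(im[165:285,220:340],None,fx=5,fy=5,interpolation=cv2.INTER_CUBIC))
a=im[160:285,110:200];b=im[160:285,370:460]
cv2.imwrite('pics/c2.png',cv2.resize(np.hstack([a,b]),None,fx=4.4,fy=4.4,interpolation=cv2.INTER_CUBIC))
E
```

```text
(no output)
```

View pics/c1.png

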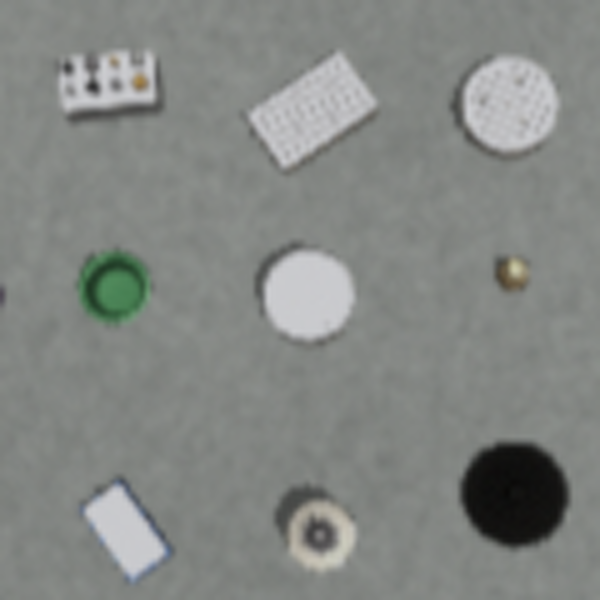

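View pics/c2.png

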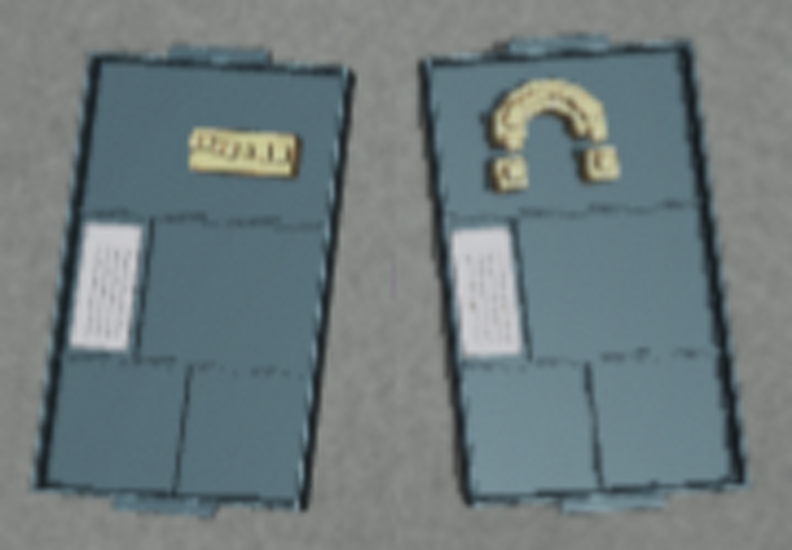

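```bash
cat > m.py <<'E'
from h import *
def cloud(d):
    f=210/np.tan(np.radians(float(d['vertical_fov']))/2)
    K=np.array([[f,0,float(d['cx'])],[0,f,float(d['cy'])],[0,0,1]])
    v,u=np.mgrid[0:420,0:560]; uv=np.stack([u.ravel(),v.ravel()],1).astype(float)[:,None]
    p=cv2.undistortPoints(uv,K,np.array([float(d['k1']),0,0,0,0]))[:,0]
    z=d['z_map'].ravel(); P=np.c_[p,np.ones(len(p))]*z[:,None]
    return ((P-d['t'])@d['R']).reshape(420,560,3), d['z_map']>0
E
python3 - <<'E'
from m import *
q=lambda c,o:(o[0]+(c[0]+.5)/4.4-.5,o[1]+(c[1]+.5)/4.4-.5)
d=load('top0')
for n,cs,o in(('quad',[(92,55),(352,70),(305,507),(37,487)],(110,160)),('arch',[(422,62),(690,43),(744,484),(467,503)],(280,160))):
    W=np.array([at_z(d,*q(c,o),.018)[:2] for c in cs]); c=W.mean(0)
    ax=(W[0]+W[1]-W[2]-W[3])/2; ay=(W[0]+W[3]-W[1]-W[2])/2
    print(n,c.round(4),'len',np.linalg.norm(ax).round(4),np.linalg.norm(ay).round(4),'yaw',np.arctan2(ax[1],ax[0]).round(3),np.arctan2(-ay[0],ay[1]).round(3))
s=lambda c:(220+(c[0]+.5)/5-.5,165+(c[1]+.5)/5-.5)
for n,c,z in(('round',(509,104),.022),('jar',(308,295),.036),('bottle',(321,534),.045),('rect',(312,111),.02),('bur',(108,81),.032)):
    print(n,at_z(d,*s(c),z).round(4))
W=np.array([at_z(d,*s(c),.02)[:2] for c in [(340,52),(377,103),(287,171),(247,117)]]);print('rect',W.mean(0),cv2.minAreaRect(W.astype(np.float32)))
for t in('top0','scene0'):
    d=load(t);X,ok=cloud(d)
    print(t,'table z',np.median(X[ok][(abs(X[ok][:,0]-.55)<.1)&(abs(X[ok][:,1])<.1)][:,2]))
    for n,x,y,zl,zh in(('round',.55,-.1,.016,.028),('rect',.55,-.0,.014,.026),('bur',.55,.07,.025,.038),('jar',.5,-.0,.03,.042),('bottle',.4,0,.02,.08)):
        c={'round':(509,104),'jar':(308,295),'bottle':(321,534),'rect':(312,111),'bur':(108,81)}[n]
        c=at_z(load('top0'),*s(c),zl)
        m=ok&(np.hypot(X[...,0]-c[0],X[...,1]-c[1])<.045)&(X[...,2]>zl)&(X[...,2]<zh)
        P=X[m]; print(n,len(P),cv2.minAreaRect(P[:,:2].astype(np.float32)),P.mean(0).round(4))
E
```

```text
quad [0.572  0.3372] len 0.2586 0.1585 yaw -0.082 -0.085
arch [ 0.5627 -0.3255] len 0.2585 0.1583 yaw 0.042 0.05
round [ 0.6589 -0.0984  0.022 ]
jar [0.5596 0.007  0.036 ]
bottle [0.4404 0.0022 0.045 ]
rect [0.6579 0.0039 0.02  ]
bur [0.6735 0.1089 0.032 ]
rect [0.6580953  0.00351722] ((0.6580629348754883, 0.003307495266199112), (0.03553059697151184, 0.05950156971812248), 35.13821029663086)
top0 table z 0.0011501257849353594
round 282 ((0.6589701175689697, -0.0988115519285202), (0.04803631082177162, 0.04778516665101051), 43.30540466308594) [ 0.6593 -0.0986  0.0228]
rect 314 ((0.6588200330734253, 0.0036386437714099884), (0.036307405680418015, 0.05963907390832901), 33.12983322143555) [0.6586 0.0037 0.0208]
bur 169 ((0.6747625470161438, 0.10925759375095367), (0.02846023067831993, 0.05017083138227463), 6.607676982879639) [0.6732 0.109  0.0325]
jar 263 ((0.5601593255996704, 0.006267346441745758), (0.04298175126314163, 0.043725159019231796), 88.88279724121094) [0.5604 0.0064 0.0368]
bottle 151 ((0.4408578872680664, 0.002464134246110916), (0.031200364232063293, 0.03289652615785599), 43.41475296020508) [0.4408 0.0021 0.0491]
scene0 table z 0.0004676362424404137
round 316 ((0.6612874269485474, -0.09742789715528488), (0.04862356558442116, 0.04976872727274895), 8.231860160827637) [ 0.6615 -0.0961  0.0217]
rect 425 ((0.6593924760818481, 0.004491087049245834), (0.03866683691740036, 0.06009737402200699), 34.74814224243164) [0.6605 0.0063 0.0196]
bur 271 ((0.6757128238677979, 0.11098829656839371), (0.02847658284008503, 0.05149514600634575), 5.864163875579834) [0.6776 0.1133 0.0313]
jar 298 ((0.5611170530319214, 0.0067615807056427), (0.04773438721895218, 0.04323951154947281), 56.423133850097656) [0.5623 0.0087 0.0358]
bottle 241 ((0.4452785849571228, 0.005448659881949425), (0.028780488297343254, 0.03379499912261963), 35.5677490234375) [0.4473 0.0085 0.042 ]
```

```bash
cat > plan.py <<'E'
# usage: plan.py x y z psi n  -> rows (tool axes, units) from the present pose
import sys; from h import *
from scipy.spatial.transform import Rotation as Ro
x,y,z,psi,n=map(float,sys.argv[1:6]); n=int(n)
s=readout.read_state(); R0=Ro.from_rotvec(s['tcp_rot']); p=np.array(s['tool_pos'])
X=R0.as_matrix()[:,0]; print('t',round(s['time'],2),'p',p.round(4),'psi',np.arctan2(X[1],X[0]).round(3),'q6',s['q'][5].round(2),'w',round(s['width'],3),'F',s['wrist_force'].round(1))
c,si=np.cos(psi),np.sin(psi); R1=Ro.from_matrix(np.array([[c,si,0],[si,-c,0],[0,0,-1]]))
w=(R0.inv()*R1).as_rotvec(); dp=(np.array([x,y,z])-p)/n
for i in range(n):
    Ri=R0*Ro.from_rotvec(w*i/n)
    print((Ri.inv().apply(dp)/.05).round(2).tolist(),(w/n/.1).round(2).tolist())
E
python3 plan.py .659 .004 .09 .59 15
```

```text
t 0.1 p [0.304  0.6019 0.2079] psi 1.103 q6 -0.04 w 1.002 F [ 0.3  0.3 -0.6]
[-0.5, 0.78, 0.16] [0.0, 0.0, 0.34]
[-0.47, 0.8, 0.16] [0.0, 0.0, 0.34]
[-0.44, 0.81, 0.16] [0.0, 0.0, 0.34]
[-0.42, 0.83, 0.16] [0.0, 0.0, 0.34]
[-0.39, 0.84, 0.16] [0.0, 0.0, 0.34]
[-0.36, 0.86, 0.16] [0.0, 0.0, 0.34]
[-0.33, 0.87, 0.16] [0.0, 0.0, 0.34]
[-0.3, 0.88, 0.16] [0.0, 0.0, 0.34]
[-0.27, 0.89, 0.16] [0.0, 0.0, 0.34]
[-0.24, 0.9, 0.16] [0.0, 0.0, 0.34]
[-0.21, 0.9, 0.16] [0.0, 0.0, 0.34]
[-0.18, 0.91, 0.16] [0.0, 0.0, 0.34]
[-0.14, 0.92, 0.16] [0.0, 0.0, 0.34]
[-0.11, 0.92, 0.16] [0.0, 0.0, 0.34]
[-0.08, 0.92, 0.16] [0.0, 0.0, 0.34]
```

Emit:
servo_tool([
  [[-0.5, 0.78, 0.16], [0, 0, 0.34], 0.75],
  [[-0.47, 0.8, 0.16], [0, 0, 0.34], 0.75],
  [[-0.44, 0.81, 0.16], [0, 0, 0.34], 0.75],
  [[-0.42, 0.83, 0.16], [0, 0, 0.34], 0.75],
  [[-0.39, 0.84, 0.16], [0, 0, 0.34], 0.75],
  [[-0.36, 0.86, 0.16], [0, 0, 0.34], 0.75],
  [[-0.33, 0.87, 0.16], [0, 0, 0.34], 0.75],
  [[-0.3, 0.88, 0.16], [0, 0, 0.34], 0.75],
])

```text
time: 0.9
tool_pos: [0.4941, 0.2813, 0.1444]
tcp_rot: [2.875, 1.266, -0.001]
wrist_force: [1.2, 1.0, -0.5]
width: 0.749
```

Emit:
servo_tool([
  [[-0.27, 0.89, 0.16], [0, 0, 0.34], 0.75],
  [[-0.24, 0.9, 0.16], [0, 0, 0.34], 0.75],
  [[-0.21, 0.9, 0.16], [0, 0, 0.34], 0.75],
  [[-0.18, 0.91, 0.16], [0, 0, 0.34], 0.75],
  [[-0.14, 0.92, 0.16], [0, 0, 0.34], 0.75],
  [[-0.11, 0.92, 0.16], [0, 0, 0.34], 0.75],
  [[-0.08, 0.92, 0.16], [0, 0, 0.34], 0.75],
  [[0, 0, 0], [0, 0, 0], 0.75],
])

```text
time: 1.7
tool_pos: [0.6616, -0.0009, 0.0872]
tcp_rot: [3.006, 0.909, -0.002]
wrist_force: [-0.9, -0.2, 0.0]
width: 0.754
```

```bash
python3 plan.py .659 .004 .001 .59 5
```

```text
t 1.7 p [ 0.6616 -0.0009  0.0872] psi 0.588 q6 -0.62 w 0.754 F [-0.9 -0.2  0. ]
[0.0, -0.02, 0.34] [0.0, 0.0, -0.0]
[0.0, -0.02, 0.34] [0.0, 0.0, -0.0]
[0.0, -0.02, 0.34] [0.0, 0.0, -0.0]
[0.0, -0.02, 0.34] [0.0, 0.0, -0.0]
[0.0, -0.02, 0.34] [0.0, 0.0, -0.0]
```

Emit:
servo_tool([
  [[0, -0.02, 0.4], [0, 0, 0], 0.75],
  [[0, -0.02, 0.4], [0, 0, 0], 0.75],
  [[0, -0.02, 0.4], [0, 0, 0], 0.75],
  [[0, -0.02, 0.3], [0, 0, 0], 0.75],
  [[0, -0.02, 0.2], [0, 0, 0], 0.75],
  [[0, 0, 0], [0, 0, 0], 0.75],
])

```text
time: 2.3
tool_pos: [0.6555, 0.0091, 0.0021]
tcp_rot: [-3.003, -0.918, 0.005]
wrist_force: [0.0, 0.4, 0.1]
width: 0.753
```

```bash
python3 plan.py .659 .004 .001 .59 1; python3 -c "
from h import *
d=shot('scene','s1'); cv2.imwrite('pics/s1c.png',cv2.resize(d['image'][150:310,170:380,::-1],None,fx=3.7,fy=3.7,interpolation=2))"
```

```text
t 2.3 p [0.6555 0.0091 0.0021] psi 0.594 q6 -0.62 w 0.753 F [0.  0.4 0.1]
[0.0, 0.12, 0.02] [-0.02, 0.03, 0.04]
```

View pics/s1c.png

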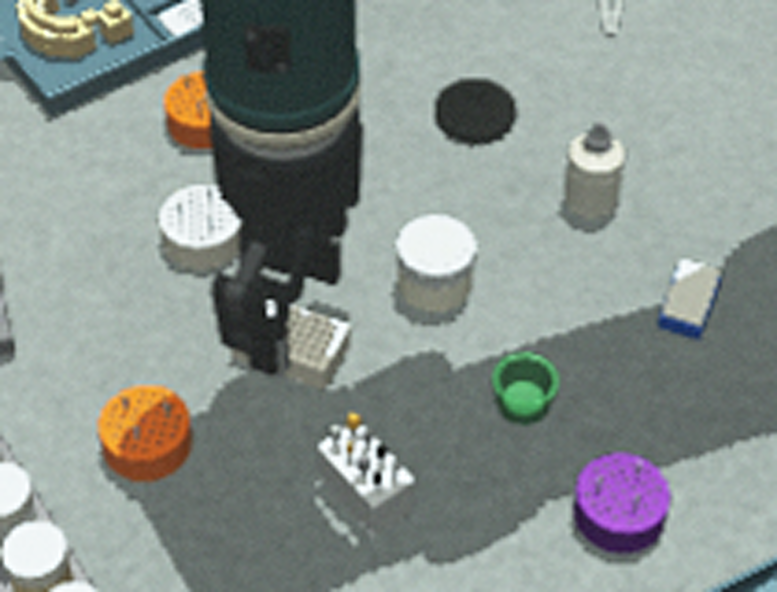

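The crop shows the fingers straddling the rect tray at about (290,330). I'll shift 6 mm along its length and close.

Emit:
servo_tool([
  [[0, 0.1, 0], [0, 0, 0], 0.75],
  [[0, 0, 0], [0, 0, 0], 0.3],
  [[0, 0, 0], [0, 0, 0], 0.2],
  [[0, 0, 0], [0, 0, 0], 0.2],
  [[0, 0, 0], [0, 0, 0], 0.2],
  [[0, 0, 0], [0, 0, 0], 0.2],
], grip_force=50)

```text
time: 2.95
tool_pos: [0.6601, 0.0043, 0.0042]
tcp_rot: [3.005, 0.918, 0.0]
wrist_force: [0.2, 0.4, -0.7]
width: 0.198
```

Emit:
servo_tool([
  [[0, 0, -0.1], [0, 0, 0], 0.2],
  [[0, 0, -0.3], [0, 0, 0], 0.2],
  [[0, 0, -0.6], [0, 0, 0], 0.2],
  [[0, 0, -0.6], [0, 0, 0], 0.2],
  [[0, 0, 0], [0, 0, 0], 0.2],
])

```text
time: 3.45
tool_pos: [0.665, 0.0043, 0.0914]
tcp_rot: [3.001, 0.917, 0.017]
wrist_force: [0.7, 0.7, 0.6]
width: 0.202
```

```bash
python3 plan.py .5616 .3152 .08 1.488 10
```

```text
t 3.45 p [0.665  0.0043 0.0914] psi 0.593 q6 -0.62 w 0.202 F [0.7 0.7 0.6]
[0.18, -0.63, 0.02] [0.01, -0.01, -0.89]
[0.23, -0.61, 0.02] [0.01, -0.01, -0.89]
[0.29, -0.59, 0.02] [0.01, -0.01, -0.89]
[0.34, -0.56, 0.02] [0.01, -0.01, -0.89]
[0.39, -0.53, 0.02] [0.01, -0.01, -0.89]
[0.43, -0.49, 0.02] [0.01, -0.01, -0.89]
[0.47, -0.45, 0.02] [0.01, -0.01, -0.89]
[0.51, -0.41, 0.02] [0.01, -0.01, -0.89]
[0.55, -0.36, 0.02] [0.01, -0.01, -0.89]
[0.58, -0.31, 0.02] [0.01, -0.01, -0.89]
```

The opening shut to 0.2, so the tray wasn't gripped. I need to look.

```bash
python3 -c "
from h import *
d=shot('scene','s2'); e=shot('top','t2'); 
a=cv2.resize(d['image'][150:310,170:380,::-1],(500,381),interpolation=2); b=cv2.resize(e['image'][140:300,220:345,::-1],(298,381),interpolation=2)
cv2.imwrite('pics/s2c.png',np.hstack([a,b]))"
```

```text
(no output)
```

View pics/s2c.png

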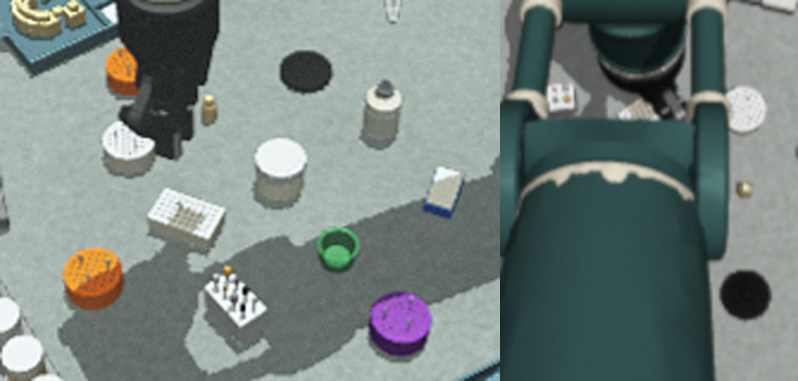

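```bash
python3 - <<'E'
from m import *
for t in('scene0','s1','s2'):
    d=load(t);X,ok=cloud(d)
    m=ok&(np.hypot(X[...,0]-.659,X[...,1]-.004)<.045)&(X[...,2]>.014)&(X[...,2]<.026)
    P=X[m];print(t,len(P),cv2.minAreaRect(P[:,:2].astype(np.float32)),P.mean(0).round(4))
    if t!='scene0':
        X0,_=cloud(load('scene0'))
        n=ok&(abs(X[...,2]-X0[...,2])>.01)&(np.hypot(X[...,0]-.66,X[...,1]-.004)<.06)&(X[...,2]<.16)
        P=X[n]; lo=P[:,2].min(); print('changed',len(P),'minz',lo)
        for a in np.arange(0,.16,.01):
            Q=P[(P[:,2]>=a)&(P[:,2]<a+.01)]
            if len(Q): print(round(a,2),len(Q),Q.min(0).round(3),Q.max(0).round(3))
E
```

```text
scene0 425 ((0.6593924760818481, 0.004491087049245834), (0.03866683691740036, 0.06009737402200699), 34.74814224243164) [0.6605 0.0063 0.0196]
s1 227 ((0.6564636826515198, 0.008278779685497284), (0.03663375973701477, 0.052580296993255615), 30.650537490844727) [0.6512 0.016  0.0197]
changed 721 minz -0.0028145234264754775
0.0 2 [ 0.686 -0.039  0.   ] [0.69  0.002 0.001]
0.03 32 [ 0.621 -0.017  0.03 ] [0.695 0.04  0.04 ]
0.04 60 [ 0.62  -0.015  0.04 ] [0.698 0.04  0.05 ]
0.05 49 [ 0.62  -0.014  0.05 ] [0.696 0.039 0.06 ]
0.06 30 [ 0.619 -0.013  0.061] [0.688 0.038 0.069]
0.07 35 [ 0.603 -0.014  0.071] [0.69  0.044 0.08 ]
0.08 42 [ 0.603 -0.014  0.08 ] [0.71 0.05 0.09]
0.09 62 [0.623 0.002 0.091] [0.695 0.048 0.1  ]
0.1 52 [0.622 0.005 0.1  ] [0.698 0.051 0.11 ]
0.11 38 [0.637 0.004 0.11 ] [0.697 0.05  0.12 ]
0.12 65 [0.653 0.002 0.12 ] [0.698 0.049 0.13 ]
0.13 115 [0.655 0.021 0.13 ] [0.709 0.046 0.14 ]
0.14 45 [0.674 0.019 0.14 ] [0.694 0.037 0.15 ]
0.15 92 [0.63 0.   0.15] [0.694 0.046 0.16 ]
s2 426 ((0.6597431898117065, 0.004975870251655579), (0.038747355341911316, 0.0601545125246048), 32.973106384277344) [0.6606 0.0063 0.0198]
changed 202 minz -0.0032472548055040226
0.0 3 [ 0.62  -0.001  0.   ] [0.72  0.006 0.001]
0.01 2 [ 0.665 -0.009  0.018] [0.681 0.005 0.02 ]
0.02 2 [ 0.669 -0.002  0.021] [0.672 0.003 0.021]
0.11 18 [0.651 0.001 0.113] [0.683 0.021 0.12 ]
0.12 52 [0.65 0.   0.12] [0.687 0.023 0.13 ]
0.13 51 [ 0.649 -0.013  0.13 ] [0.688 0.021 0.14 ]
0.14 37 [0.648 0.002 0.14 ] [0.681 0.022 0.15 ]
0.15 33 [ 0.631 -0.006  0.15 ] [0.701 0.034 0.16 ]
```

The depth clouds show the real fingertips about 20 mm higher than the reported TCP: tips at 0.113 against TCP 0.091, and 0.03 against 0.002. The pads closed above the tray and it was not touched. I'll go lower, watching depth and force.

```bash
cat > tip.py <<'E'
# lowest robot points near the TCP seen by the scene camera (vs. the start picture)
import sys; from m import *
s=readout.read_state(); p=s['tool_pos']; d=shot('scene','tip'); X,ok=cloud(d); X0,_=cloud(load('scene0'))
m=ok&(abs(X[...,2]-X0[...,2])>.01)&(np.hypot(X[...,0]-p[0],X[...,1]-p[1])<.07)&(X[...,2]<p[2]+.07)&(X[...,2]>max(p[2],0)+.004)
P=X[m]; print('tcp',p.round(4),'w',round(s['width'],3),'F',s['wrist_force'].round(1),'low z',np.sort(P[:,2])[[2,5,10]].round(4))
Q=P[P[:,2]<np.sort(P[:,2])[5]+.015]; print('min',Q.min(0).round(3),'max',Q.max(0).round(3))
E
python3 tip.py; python3 plan.py .659 .004 .01 .59 3
```

```text
tcp [0.6616 0.0043 0.0867] w 0.199 F [-1.2 -0.1 -0.3] low z [0.1096 0.1122 0.114 ]
min [ 0.644 -0.     0.108] max [0.685 0.022 0.127]
t 3.6 p [0.6603 0.0044 0.0849] psi 0.593 q6 -0.62 w 0.2 F [-0.2  0.2 -0.5]
[-0.01, -0.0, 0.5] [0.0, -0.0, 0.01]
[-0.01, -0.0, 0.5] [0.0, -0.0, 0.01]
[-0.01, -0.0, 0.5] [0.0, -0.0, 0.01]
```

Emit:
servo_tool([
  [[0, 0, 0], [0, 0, 0], 0.75],
  [[0, 0, 0.5], [0, 0, 0], 0.75],
  [[0, 0, 0.5], [0, 0, 0], 0.75],
  [[0, 0, 0.5], [0, 0, 0], 0.75],
  [[0, 0, 0.3], [0, 0, 0], 0.75],
  [[0, 0, 0.18], [0, 0, 0], 0.75],
  [[0, 0, 0], [0, 0, 0], 0.75],
  [[0, 0, 0], [0, 0, 0], 0.75],
])

```text
time: 4.4
tool_pos: [0.6607, 0.0043, -0.0144]
tcp_rot: [3.004, 0.918, 0.001]
wrist_force: [0.2, 0.7, 0.4]
width: 0.744
```

```bash
python3 tip.py; python3 plan.py .659 .004 -.019 .59 1
```

```text
tcp [ 0.6607  0.0043 -0.0144] w 0.744 F [0.2 0.7 0.4] low z [0.0132 0.0159 0.0178]
min [ 0.625 -0.021  0.012] max [0.703 0.036 0.031]
t 4.45 p [ 0.6613  0.0043 -0.0138] psi 0.593 q6 -0.62 w 0.749 F [0.6 0.1 0.9]
[-0.04, -0.02, 0.1] [0.01, -0.02, 0.03]
```

Emit:
servo_tool([
  [[-0.03, -0.02, 0.08], [0, 0, 0], 0.75],
  [[0, 0, 0], [0, 0, 0], 0.4],
  [[0, 0, 0], [0, 0, 0], 0.3],
  [[0, 0, 0], [0, 0, 0], 0.3],
  [[0, 0, 0], [0, 0, 0], 0.3],
], grip_force=50)

```text
time: 4.95
tool_pos: [0.6589, 0.0043, -0.0182]
tcp_rot: [3.004, 0.918, 0.002]
wrist_force: [-0.7, 0.1, 3.0]
width: 0.409
```

```bash
python3 tip.py; python3 plan.py .659 .004 .06 .59 1
```

```text
tcp [ 0.6589  0.0043 -0.0182] w 0.409 F [-0.7  0.1  3. ] low z [0.0124 0.0147 0.0175]
min [ 0.635 -0.006  0.011] max [0.69  0.027 0.03 ]
t 5.0 p [ 0.659   0.0043 -0.0182] psi 0.593 q6 -0.62 w 0.406 F [0.4 0.6 3.9]
[-0.0, 0.01, -1.56] [0.01, -0.01, 0.03]
```

Emit:
servo_tool([
  [[0, 0, -0.1], [0, 0, 0], 0.3],
  [[0, 0, -0.4], [0, 0, 0], 0.3],
  [[0, 0, -0.6], [0, 0, 0], 0.3],
  [[0, 0, -0.5], [0, 0, 0], 0.3],
  [[0, 0, 0], [0, 0, 0], 0.3],
])

```text
time: 5.5
tool_pos: [0.6619, 0.0043, 0.0659]
tcp_rot: [3.002, 0.917, 0.012]
wrist_force: [0.9, 0.5, -0.3]
width: 0.411
```

```bash
python3 plan.py .5616 .3152 .06 1.488 12
```

```text
t 5.5 p [0.6619 0.0043 0.0659] psi 0.593 q6 -0.62 w 0.411 F [ 0.9  0.5 -0.3]
[0.15, -0.52, 0.01] [0.01, -0.0, -0.75]
[0.19, -0.51, 0.01] [0.01, -0.0, -0.75]
[0.23, -0.49, 0.01] [0.01, -0.0, -0.75]
[0.26, -0.48, 0.01] [0.01, -0.0, -0.75]
[0.3, -0.46, 0.01] [0.01, -0.0, -0.75]
[0.33, -0.43, 0.01] [0.01, -0.0, -0.75]
[0.36, -0.41, 0.01] [0.01, -0.0, -0.75]
[0.39, -0.38, 0.01] [0.01, -0.0, -0.75]
[0.42, -0.35, 0.01] [0.01, -0.0, -0.75]
[0.44, -0.32, 0.01] [0.01, -0.0, -0.75]
[0.47, -0.28, 0.01] [0.01, -0.0, -0.75]
[0.49, -0.25, 0.01] [0.01, -0.0, -0.75]
```

Emit:
servo_tool([
  [[0.15, -0.52, 0], [0, 0, -0.75], 0.3],
  [[0.19, -0.51, 0], [0, 0, -0.75], 0.3],
  [[0.23, -0.49, 0], [0, 0, -0.75], 0.3],
  [[0.26, -0.48, 0], [0, 0, -0.75], 0.3],
  [[0.3, -0.46, 0], [0, 0, -0.75], 0.3],
  [[0.33, -0.43, 0], [0, 0, -0.75], 0.3],
  [[0.36, -0.41, 0], [0, 0, -0.75], 0.3],
  [[0.39, -0.38, 0], [0, 0, -0.75], 0.3],
])

```text
time: 6.3
tool_pos: [0.5894, 0.212, 0.0596]
tcp_rot: [-2.596, -1.768, 0.003]
wrist_force: [0.4, -0.1, -0.0]
width: 0.407
```

Emit:
servo_tool([
  [[0.42, -0.35, 0], [0, 0, -0.75], 0.3],
  [[0.44, -0.32, 0], [0, 0, -0.75], 0.3],
  [[0.47, -0.28, 0], [0, 0, -0.75], 0.3],
  [[0.49, -0.25, 0], [0, 0, -0.75], 0.3],
  [[0, 0, 0], [0, 0, 0], 0.3],
  [[0, 0, 0], [0, 0, 0], 0.3],
  [[0, 0, 0], [0, 0, 0], 0.3],
])

```text
time: 7.0
tool_pos: [0.5563, 0.3143, 0.0602]
tcp_rot: [-2.307, -2.132, 0.002]
wrist_force: [-0.7, 0.1, -1.1]
width: 0.408
```

```bash
python3 plan.py .5616 .3152 -.0105 1.488 4; python3 -c "
from h import *
d=shot('scene','s3'); cv2.imwrite('pics/s3c.png',cv2.resize(d['image'][200:420,270:500,::-1],(627,600),interpolation=2))"
```

```text
t 7.0 p [0.5563 0.3143 0.0602] psi 1.492 q6 -1.02 w 0.408 F [-0.7  0.1 -1.1]
[0.01, 0.03, 0.35] [-0.0, 0.0, 0.01]
[0.01, 0.03, 0.35] [-0.0, 0.0, 0.01]
[0.01, 0.03, 0.35] [-0.0, 0.0, 0.01]
[0.01, 0.03, 0.35] [-0.0, 0.0, 0.01]
```

View pics/s3c.png

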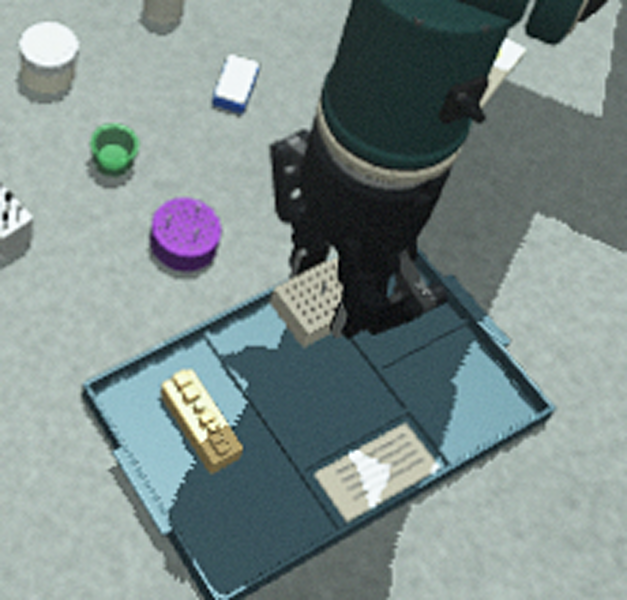

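The tray is held level above the quad pan's middle bay, at (310,305). Now I'll lower it.

Emit:
servo_tool([
  [[0, 0.03, 0.4], [0, 0, 0], 0.3],
  [[0, 0.03, 0.4], [0, 0, 0], 0.3],
  [[0, 0.03, 0.35], [0, 0, 0], 0.3],
  [[0, 0.03, 0.25], [0, 0, 0], 0.3],
  [[0, 0, 0], [0, 0, 0], 0.3],
  [[0, 0, 0], [0, 0, 0], 0.3],
  [[0, 0, 0], [0, 0, 0], 0.3],
])

```text
time: 7.75
tool_pos: [0.5636, 0.3152, -0.0079]
tcp_rot: [2.306, 2.133, 0.003]
wrist_force: [0.1, -0.6, 0.3]
width: 0.411
```

```bash
python3 plan.py .5616 .3152 -.015 1.488 2
```

```text
t 7.75 p [ 0.5636  0.3152 -0.0079] psi 1.493 q6 -1.02 w 0.411 F [ 0.1 -0.6  0.3]
[-0.0, -0.02, 0.07] [0.01, -0.0, 0.02]
[-0.0, -0.02, 0.07] [0.01, -0.0, 0.02]
```

Emit:
servo_tool([
  [[0, 0, 0.05], [0, 0, 0], 0.3],
  [[0, 0, 0.05], [0, 0, 0], 0.3],
  [[0, 0, 0.03], [0, 0, 0], 0.3],
  [[0, 0, 0], [0, 0, 0], 0.3],
  [[0, 0, 0], [0, 0, 0], 0.3],
])

```text
time: 8.25
tool_pos: [0.5629, 0.3149, -0.0152]
tcp_rot: [2.306, 2.133, 0.001]
wrist_force: [0.1, 0.2, 1.7]
width: 0.41
```

Emit:
servo_tool([
  [[0, 0, 0], [0, 0, 0], 0.5],
  [[0, 0, 0], [0, 0, 0], 0.75],
  [[0, 0, 0], [0, 0, 0], 0.75],
  [[0, 0, -0.2], [0, 0, 0], 0.8],
  [[0, 0, -0.5], [0, 0, 0], 0.8],
  [[0, 0, -0.8], [0, 0, 0], 0.8],
  [[0, 0, 0], [0, 0, 0], 0.8],
])

```text
time: 8.95
tool_pos: [0.5675, 0.3172, 0.067]
tcp_rot: [2.304, 2.131, 0.018]
wrist_force: [1.6, 0.5, 0.8]
width: 0.797
```

```bash
python3 plan.py .5605 .0065 .06 1.488 7
```

```text
t 8.95 p [0.5675 0.3172 0.067 ] psi 1.493 q6 -1.02 w 0.797 F [1.6 0.5 0.8]
[-0.89, 0.05, 0.01] [0.01, -0.01, 0.01]
[-0.89, 0.05, 0.02] [0.01, -0.01, 0.01]
[-0.89, 0.05, 0.02] [0.01, -0.01, 0.01]
[-0.89, 0.05, 0.02] [0.01, -0.01, 0.01]
[-0.89, 0.05, 0.02] [0.01, -0.01, 0.01]
[-0.89, 0.05, 0.02] [0.01, -0.01, 0.01]
[-0.89, 0.05, 0.02] [0.01, -0.01, 0.01]
```

Emit:
servo_tool([
  [[-0.88, 0, 0], [0, 0, 0], 0.8],
  [[-0.88, 0, 0], [0, 0, 0], 0.8],
  [[-0.88, 0, 0], [0, 0, 0], 0.8],
  [[-0.88, 0, 0], [0, 0, 0], 0.8],
  [[-0.88, 0, 0], [0, 0, 0], 0.8],
  [[-0.88, 0, 0], [0, 0, 0], 0.8],
  [[-0.88, 0, 0], [0, 0, 0], 0.8],
  [[0, 0, 0], [0, 0, 0], 0.8],
])

```text
time: 9.75
tool_pos: [0.5383, 0.0032, 0.06]
tcp_rot: [2.31, 2.127, -0.001]
wrist_force: [0.0, 0.5, 0.0]
width: 0.798
```

Emit:
servo_tool([
  [[0, 0, 0], [0, 0, 0], 0.8],
  [[0, 0, 0], [0, 0, 0], 0.8],
])

```text
time: 9.95
tool_pos: [0.539, 0.0083, 0.0599]
tcp_rot: [2.306, 2.133, 0.001]
wrist_force: [-0.1, -0.3, -0.1]
width: 0.799
```

```bash
python3 plan.py .5605 .0065 -.013 1.488 4
```

```text
t 9.95 p [0.539  0.0083 0.0599] psi 1.493 q6 -1.52 w 0.799 F [-0.1 -0.3 -0.1]
[-0.0, 0.11, 0.36] [0.0, -0.0, 0.01]
[-0.0, 0.11, 0.36] [0.0, -0.0, 0.01]
[-0.0, 0.11, 0.36] [0.0, -0.0, 0.01]
[-0.0, 0.11, 0.36] [0.0, -0.0, 0.01]
```

Emit:
servo_tool([
  [[0, 0.43, 0], [0, 0, 0], 0.8],
  [[0, 0, 0.4], [0, 0, 0], 0.8],
  [[0, 0, 0.4], [0, 0, 0], 0.8],
  [[0, 0, 0.4], [0, 0, 0], 0.8],
  [[0, 0, 0.28], [0, 0, 0], 0.8],
  [[0, 0, 0], [0, 0, 0], 0.8],
  [[0, 0, 0], [0, 0, 0], 0.8],
])

```text
time: 10.65
tool_pos: [0.5603, 0.0068, -0.0144]
tcp_rot: [-2.305, -2.135, 0.0]
wrist_force: [1.2, -0.0, 0.4]
width: 0.797
```

```bash
python3 tip.py; python3 plan.py .5605 .0065 -.014 1.488 1
```

```text
tcp [ 0.5603  0.0068 -0.0144] w 0.797 F [ 1.2 -0.   0.4] low z [0.0162 0.0175 0.0189]
min [ 0.548 -0.032  0.014] max [0.577 0.054 0.032]
t 10.7 p [ 0.561   0.0066 -0.0137] psi 1.494 q6 -1.53 w 0.8 F [ 0.3  0.9 -0.5]
[-0.0, -0.01, 0.01] [0.01, -0.0, 0.06]
```

Emit:
servo_tool([
  [[0, 0, 0], [0, 0, 0], 0.6],
  [[0, 0, 0], [0, 0, 0], 0.4],
  [[0, 0, 0], [0, 0, 0], 0.4],
  [[0, 0, 0], [0, 0, 0], 0.4],
  [[0, 0, 0], [0, 0, 0], 0.4],
])

```text
time: 11.2
tool_pos: [0.5617, 0.006, -0.0128]
tcp_rot: [2.305, 2.132, 0.003]
wrist_force: [-0.5, 1.3, 7.0]
width: 0.52
```

Emit:
servo_tool([
  [[0, 0, -0.1], [0, 0, 0], 0.4],
  [[0, 0, -0.4], [0, 0, 0], 0.4],
  [[0, 0, -0.6], [0, 0, 0], 0.4],
  [[0, 0, -0.5], [0, 0, 0], 0.4],
  [[0, 0, 0], [0, 0, 0], 0.4],
  [[0, 0, 0], [0, 0, 0], 0.4],
])

```text
time: 11.8
tool_pos: [0.5603, 0.0059, 0.0658]
tcp_rot: [2.306, 2.133, 0.001]
wrist_force: [-0.6, -0.4, -0.3]
width: 0.521
```

```bash
python3 plan.py .4785 .315 .065 1.488 8
```

```text
t 11.8 p [0.5603 0.0059 0.0658] psi 1.493 q6 -1.53 w 0.521 F [-0.6 -0.4 -0.3]
[0.75, -0.26, 0.0] [0.0, 0.0, 0.01]
[0.75, -0.26, 0.0] [0.0, 0.0, 0.01]
[0.75, -0.26, 0.0] [0.0, 0.0, 0.01]
[0.75, -0.27, 0.0] [0.0, 0.0, 0.01]
[0.75, -0.27, 0.0] [0.0, 0.0, 0.01]
[0.75, -0.27, 0.0] [0.0, 0.0, 0.01]
[0.75, -0.27, 0.0] [0.0, 0.0, 0.01]
[0.75, -0.27, 0.0] [0.0, 0.0, 0.01]
```

Emit:
servo_tool([
  [[0.75, -0.27, 0], [0, 0, 0], 0.4],
  [[0.75, -0.27, 0], [0, 0, 0], 0.4],
  [[0.75, -0.27, 0], [0, 0, 0], 0.4],
  [[0.75, -0.27, 0], [0, 0, 0], 0.4],
  [[0.75, -0.27, 0], [0, 0, 0], 0.4],
  [[0.75, -0.27, 0], [0, 0, 0], 0.4],
  [[0.75, -0.27, 0], [0, 0, 0], 0.4],
  [[0.75, -0.27, 0], [0, 0, 0], 0.4],
])

```text
time: 12.6
tool_pos: [0.4735, 0.3139, 0.0631]
tcp_rot: [-2.306, -2.133, 0.006]
wrist_force: [0.9, 0.2, -1.2]
width: 0.522
```

Emit:
servo_tool([
  [[0, 0, 0], [0, 0, 0], 0.4],
  [[0, 0, 0], [0, 0, 0], 0.4],
  [[0, 0, 0], [0, 0, 0], 0.4],
])

```text
time: 12.9
tool_pos: [0.4749, 0.3122, 0.064]
tcp_rot: [-2.306, -2.133, 0.005]
wrist_force: [0.1, 0.0, -1.1]
width: 0.52
```

```bash
python3 plan.py .4785 .315 -.005 1.488 4
```

```text
t 12.9 p [0.4749 0.3122 0.064 ] psi 1.493 q6 -0.95 w 0.52 F [ 0.1  0.  -1.1]
[0.02, 0.02, 0.34] [-0.01, 0.01, 0.01]
[0.02, 0.02, 0.34] [-0.01, 0.01, 0.01]
[0.02, 0.02, 0.34] [-0.01, 0.01, 0.01]
[0.02, 0.02, 0.35] [-0.01, 0.01, 0.01]
```

Emit:
servo_tool([
  [[0.02, 0.02, 0.4], [0, 0, 0], 0.4],
  [[0.02, 0.02, 0.4], [0, 0, 0], 0.4],
  [[0.02, 0.02, 0.35], [0, 0, 0], 0.4],
  [[0.02, 0.02, 0.22], [0, 0, 0], 0.4],
  [[0, 0, 0], [0, 0, 0], 0.4],
  [[0, 0, 0], [0, 0, 0], 0.4],
  [[0, 0, 0], [0, 0, 0], 0.4],
])

```text
time: 13.6
tool_pos: [0.4811, 0.3173, -0.0019]
tcp_rot: [2.306, 2.133, 0.003]
wrist_force: [0.2, 0.3, -0.9]
width: 0.517
```

Emit:
servo_tool([
  [[0, 0, 0.05], [0, 0, 0], 0.4],
  [[0, 0, 0.05], [0, 0, 0], 0.4],
  [[0, 0, 0.02], [0, 0, 0], 0.4],
  [[0, 0, 0], [0, 0, 0], 0.4],
  [[0, 0, 0], [0, 0, 0], 0.4],
])

```text
time: 14.1
tool_pos: [0.4801, 0.3173, -0.0089]
tcp_rot: [2.306, 2.134, -0.0]
wrist_force: [-0.4, 0.1, -0.9]
width: 0.521
```

Emit:
servo_tool([
  [[0, 0, 0.03], [0, 0, 0], 0.4],
  [[0, 0, 0.01], [0, 0, 0], 0.4],
  [[0, 0, 0], [0, 0, 0], 0.4],
  [[0, 0, 0], [0, 0, 0], 0.4],
])

```text
time: 14.5
tool_pos: [0.4803, 0.3174, -0.0098]
tcp_rot: [2.306, 2.134, 0.0]
wrist_force: [-2.9, -1.1, 5.6]
width: 0.518
```

Emit:
servo_tool([
  [[0, 0, 0], [0, 0, 0], 0.6],
  [[0, 0, 0], [0, 0, 0], 0.68],
  [[0, 0, 0], [0, 0, 0], 0.68],
  [[0, 0, -0.2], [0, 0, 0], 0.68],
  [[0, 0, -0.5], [0, 0, 0], 0.65],
  [[0, 0, -0.8], [0, 0, 0], 0.6],
  [[0, 0, 0], [0, 0, 0], 0.6],
  [[0, 0, 0], [0, 0, 0], 0.6],
])

```text
time: 15.3
tool_pos: [0.4816, 0.3181, 0.0663]
tcp_rot: [2.306, 2.133, 0.006]
wrist_force: [0.4, 0.0, -1.0]
width: 0.598
```

```bash
python3 plan.py .675 .11 .065 .108 14;python3 -c "
from h import *
d=shot('scene','s4'); cv2.imwrite('pics/s4c.png',cv2.resize(d['image'][200:420,270:500,::-1],(627,600),interpolation=2))"
```

```text
t 15.3 p [0.4816 0.3181 0.0663] psi 1.493 q6 -0.95 w 0.598 F [ 0.4  0.  -1. ]
[-0.27, 0.3, 0.0] [0.0, -0.0, 0.99]
[-0.24, 0.32, 0.0] [0.0, -0.0, 0.99]
[-0.21, 0.35, 0.0] [0.0, -0.0, 0.99]
[-0.18, 0.37, 0.0] [0.0, -0.0, 0.99]
[-0.14, 0.38, 0.0] [0.0, -0.0, 0.99]
[-0.1, 0.39, 0.0] [0.0, -0.0, 0.99]
[-0.06, 0.4, 0.0] [0.0, -0.0, 0.99]
[-0.02, 0.41, 0.0] [0.0, -0.0, 0.99]
[0.02, 0.41, 0.0] [0.0, -0.0, 0.99]
[0.06, 0.4, 0.0] [0.0, -0.0, 0.99]
[0.1, 0.39, 0.0] [0.0, -0.0, 0.99]
[0.14, 0.38, 0.0] [0.0, -0.0, 0.99]
[0.17, 0.37, 0.0] [0.0, -0.0, 0.99]
[0.21, 0.35, 0.0] [0.0, -0.0, 0.99]
```

View pics/s4c.png

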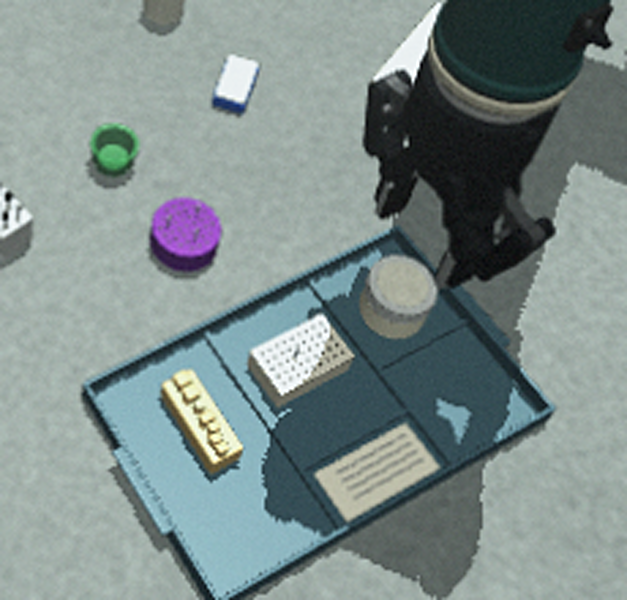

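The rect tray (300,358) lies flat in the middle bay and the jar (397,297) stands in a small bay, both well placed. The bur block is next.

Emit:
servo_tool([
  [[-0.27, 0.3, 0], [0, 0, 0.99], 0.6],
  [[-0.24, 0.32, 0], [0, 0, 0.99], 0.6],
  [[-0.21, 0.35, 0], [0, 0, 0.99], 0.6],
  [[-0.18, 0.37, 0], [0, 0, 0.99], 0.6],
  [[-0.14, 0.38, 0], [0, 0, 0.99], 0.6],
  [[-0.1, 0.39, 0], [0, 0, 0.99], 0.6],
  [[-0.06, 0.4, 0], [0, 0, 0.99], 0.6],
  [[-0.02, 0.41, 0], [0, 0, 0.99], 0.6],
])

```text
time: 16.15
tool_pos: [0.5897, 0.1974, 0.0621]
tcp_rot: [-2.953, -1.073, 0.006]
wrist_force: [-0.7, 0.6, -0.1]
width: 0.599
```

Emit:
servo_tool([
  [[0.02, 0.41, 0], [0, 0, 0.99], 0.6],
  [[0.06, 0.4, 0], [0, 0, 0.99], 0.6],
  [[0.1, 0.39, 0], [0, 0, 0.99], 0.6],
  [[0.14, 0.38, 0], [0, 0, 0.99], 0.6],
  [[0.17, 0.37, 0], [0, 0, 0.99], 0.6],
  [[0.21, 0.35, 0], [0, 0, 0.99], 0.6],
  [[0, 0, 0], [0, 0, 0], 0.6],
  [[0, 0, 0], [0, 0, 0], 0.6],
])

```text
time: 16.95
tool_pos: [0.6725, 0.1088, 0.0623]
tcp_rot: [-3.137, -0.169, 0.005]
wrist_force: [-0.3, 0.3, -0.2]
width: 0.597
```

```bash
python3 plan.py .675 .11 .065 .108 1
```

```text
t 16.95 p [0.6725 0.1088 0.0623] psi 0.107 q6 0.02 w 0.597 F [-0.3  0.3 -0.2]
[0.05, -0.02, -0.05] [-0.0, 0.03, -0.01]
```

Emit:
servo_tool([
  [[0.03, -0.02, 0.4], [0, 0, 0], 0.6],
  [[0, 0, 0.4], [0, 0, 0], 0.6],
  [[0, 0, 0.4], [0, 0, 0], 0.6],
  [[0, 0, 0.3], [0, 0, 0], 0.6],
  [[0, 0, 0], [0, 0, 0], 0.6],
  [[0, 0, 0], [0, 0, 0], 0.6],
])

```text
time: 17.55
tool_pos: [0.6745, 0.1108, -0.0113]
tcp_rot: [3.137, 0.169, -0.002]
wrist_force: [-0.2, 0.5, 0.5]
width: 0.6
```

Emit:
servo_tool([
  [[0, 0, 0], [0, 0, 0], 0.4],
  [[0, 0, 0], [0, 0, 0], 0.2],
  [[0, 0, 0], [0, 0, 0], 0.2],
  [[0, 0, 0], [0, 0, 0], 0.2],
  [[0, 0, 0], [0, 0, 0], 0.2],
])

```text
time: 18.05
tool_pos: [0.6766, 0.1106, -0.0091]
tcp_rot: [-3.137, -0.168, -0.005]
wrist_force: [0.5, 0.5, 5.2]
width: 0.315
```

```bash
python3 tip.py
```

```text
tcp [ 0.6766  0.1106 -0.0091] w 0.315 F [0.5 0.5 5.2] low z [0.0183 0.0193 0.0224]
min [0.651 0.098 0.004] max [0.705 0.124 0.034]
```

Emit:
servo_tool([
  [[0, 0, -0.1], [0, 0, 0], 0.2],
  [[0, 0, -0.4], [0, 0, 0], 0.2],
  [[0, 0, -0.6], [0, 0, 0], 0.2],
  [[0, 0, -0.5], [0, 0, 0], 0.2],
  [[0, 0, 0], [0, 0, 0], 0.2],
  [[0, 0, 0], [0, 0, 0], 0.2],
])

```text
time: 18.7
tool_pos: [0.6751, 0.1103, 0.0692]
tcp_rot: [3.137, 0.168, 0.001]
wrist_force: [-0.1, 0.7, -2.2]
width: 0.314
```

```bash
python3 plan.py .477 -.3685 .065 .046 13
```

```text
t 18.7 p [0.6751 0.1103 0.0692] psi 0.107 q6 0.02 w 0.314 F [-0.1  0.7 -2.2]
[-0.38, 0.7, 0.01] [0.0, -0.0, 0.05]
[-0.38, 0.7, 0.01] [0.0, -0.0, 0.05]
[-0.38, 0.7, 0.01] [0.0, -0.0, 0.05]
[-0.37, 0.71, 0.01] [0.0, -0.0, 0.05]
[-0.37, 0.71, 0.01] [0.0, -0.0, 0.05]
[-0.37, 0.71, 0.01] [0.0, -0.0, 0.05]
[-0.36, 0.71, 0.01] [0.0, -0.0, 0.05]
[-0.36, 0.71, 0.01] [0.0, -0.0, 0.05]
[-0.36, 0.71, 0.01] [0.0, -0.0, 0.05]
[-0.35, 0.72, 0.01] [0.0, -0.0, 0.05]
[-0.35, 0.72, 0.01] [0.0, -0.0, 0.05]
[-0.35, 0.72, 0.01] [0.0, -0.0, 0.05]
[-0.34, 0.72, 0.01] [0.0, -0.0, 0.05]
```

Emit:
servo_tool([
  [[-0.38, 0.7, 0], [0, 0, 0.05], 0.2],
  [[-0.38, 0.7, 0], [0, 0, 0.05], 0.2],
  [[-0.38, 0.7, 0], [0, 0, 0.05], 0.2],
  [[-0.37, 0.71, 0], [0, 0, 0.05], 0.2],
  [[-0.37, 0.71, 0], [0, 0, 0.05], 0.2],
  [[-0.37, 0.71, 0], [0, 0, 0.05], 0.2],
  [[-0.36, 0.71, 0], [0, 0, 0.05], 0.2],
  [[-0.36, 0.71, 0], [0, 0, 0.05], 0.2],
])

```text
time: 19.5
tool_pos: [0.5496, -0.1849, 0.0665]
tcp_rot: [-3.138, -0.105, 0.007]
wrist_force: [1.1, -1.1, -0.6]
width: 0.318
```

Emit:
servo_tool([
  [[-0.36, 0.71, 0], [0, 0, 0.05], 0.2],
  [[-0.35, 0.72, 0], [0, 0, 0.05], 0.2],
  [[-0.35, 0.72, 0], [0, 0, 0.05], 0.2],
  [[-0.35, 0.72, 0], [0, 0, 0.05], 0.2],
  [[-0.34, 0.72, 0], [0, 0, 0.05], 0.2],
  [[0, 0, 0], [0, 0, 0], 0.2],
  [[0, 0, 0], [0, 0, 0], 0.2],
  [[0, 0, 0], [0, 0, 0], 0.2],
])

```text
time: 20.3
tool_pos: [0.4745, -0.367, 0.0674]
tcp_rot: [-3.138, -0.066, 0.003]
wrist_force: [-0.4, 1.0, -2.1]
width: 0.318
```

```bash
python3 plan.py .477 -.3685 .065 .046 1
```

```text
t 20.3 p [ 0.4745 -0.367   0.0674] psi 0.042 q6 -0.74 w 0.318 F [-0.4  1.  -2.1]
[0.05, 0.03, 0.05] [-0.03, 0.02, -0.04]
```

Emit:
servo_tool([
  [[0.05, 0.02, 0.4], [0, 0, 0], 0.2],
  [[0, 0, 0.4], [0, 0, 0], 0.2],
  [[0, 0, 0.35], [0, 0, 0], 0.2],
  [[0, 0, 0.22], [0, 0, 0], 0.2],
  [[0, 0, 0], [0, 0, 0], 0.2],
  [[0, 0, 0], [0, 0, 0], 0.2],
  [[0, 0, 0], [0, 0, 0], 0.2],
])

```text
time: 21.0
tool_pos: [0.4789, -0.3698, 0.0017]
tcp_rot: [3.14, 0.067, 0.002]
wrist_force: [-0.2, 0.1, -2.3]
width: 0.311
```

```bash
python3 plan.py .477 -.3685 -.006 .046 1;  python3 -c "
from h import *
d=shot('scene','s5'); cv2.imwrite('pics/s5c.png',cv2.resize(d['image'][90:190,140:290,::-1],(750,500),interpolation=2))"
```

```text
t 21.0 p [ 0.4789 -0.3698  0.0017] psi 0.042 q6 -0.74 w 0.311 F [-0.2  0.1 -2.3]
[-0.04, -0.03, 0.15] [0.01, -0.01, -0.04]
```

View pics/s5c.png

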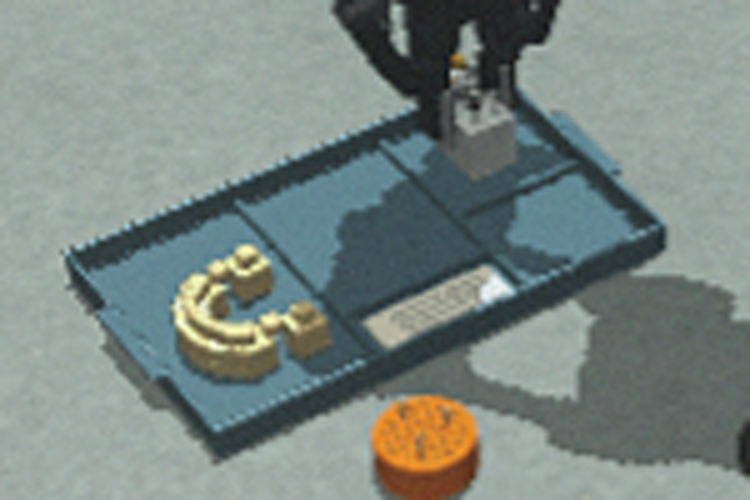

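The bur block (480,135) is upright just above the far small bay. I'll lower it the last few mm and release.

Emit:
servo_tool([
  [[0, 0, 0.06], [0, 0, 0], 0.2],
  [[0, 0, 0.06], [0, 0, 0], 0.2],
  [[0, 0, 0.03], [0, 0, 0], 0.2],
  [[0, 0, 0], [0, 0, 0], 0.2],
  [[0, 0, 0], [0, 0, 0], 0.2],
])

```text
time: 21.55
tool_pos: [0.478, -0.3697, -0.0062]
tcp_rot: [3.141, 0.066, 0.0]
wrist_force: [-2.6, 1.6, 5.1]
width: 0.313
```

Emit:
servo_tool([
  [[0, 0, 0], [0, 0, 0], 0.42],
  [[0, 0, 0], [0, 0, 0], 0.44],
  [[0, 0, 0], [0, 0, 0], 0.44],
  [[0, 0, -0.2], [0, 0, 0], 0.44],
  [[0, 0, -0.5], [0, 0, 0], 0.5],
  [[0, 0, -0.8], [0, 0, 0], 0.65],
  [[0, 0, 0], [0, 0, 0], 0.65],
  [[0, 0, 0], [0, 0, 0], 0.65],
])

```text
time: 22.35
tool_pos: [0.4792, -0.3705, 0.0704]
tcp_rot: [3.138, 0.066, 0.005]
wrist_force: [-0.4, -0.8, -0.5]
width: 0.646
```

```bash
python3 plan.py .442 .003 .07 .046 8
```

```text
t 22.35 p [ 0.4792 -0.3705  0.0704] psi 0.042 q6 -0.74 w 0.646 F [-0.4 -0.8 -0.5]
[-0.05, -0.94, -0.0] [0.0, -0.0, -0.0]
[-0.05, -0.94, -0.0] [0.0, -0.0, -0.0]
[-0.05, -0.94, -0.0] [0.0, -0.0, -0.0]
[-0.05, -0.94, -0.0] [0.0, -0.0, -0.0]
[-0.05, -0.94, -0.0] [0.0, -0.0, -0.0]
[-0.05, -0.94, 0.0] [0.0, -0.0, -0.0]
[-0.05, -0.94, 0.0] [0.0, -0.0, -0.0]
[-0.05, -0.94, 0.0] [0.0, -0.0, -0.0]
```

Emit:
servo_tool([
  [[-0.05, -0.94, 0], [0, 0, 0], 0.65],
  [[-0.05, -0.94, 0], [0, 0, 0], 0.65],
  [[-0.05, -0.94, 0], [0, 0, 0], 0.65],
  [[-0.05, -0.94, 0], [0, 0, 0], 0.65],
  [[-0.05, -0.94, 0], [0, 0, 0], 0.65],
  [[-0.05, -0.94, 0], [0, 0, 0], 0.65],
  [[-0.05, -0.94, 0], [0, 0, 0], 0.65],
  [[-0.05, -0.94, 0], [0, 0, 0], 0.65],
])

```text
time: 23.15
tool_pos: [0.4404, 0.0072, 0.067]
tcp_rot: [-3.141, -0.065, 0.003]
wrist_force: [1.0, 0.2, -0.0]
width: 0.65
```

Emit:
servo_tool([
  [[0, 0, 0], [0, 0, 0], 0.65],
  [[0, 0, 0], [0, 0, 0], 0.65],
  [[0, 0, 0], [0, 0, 0], 0.65],
])

```text
time: 23.45
tool_pos: [0.4417, 0.0048, 0.0675]
tcp_rot: [3.141, 0.066, -0.002]
wrist_force: [-0.5, -0.6, -0.5]
width: 0.65
```

```bash
python3 plan.py .442 .003 .07 .046 1; python3 - <<'E'
from m import *
d=shot('scene','s6');X,ok=cloud(d)
m=ok&(np.hypot(X[...,0]-.442,X[...,1]-.003)<.03)&(X[...,2]>.015)&(X[...,2]<.042)
for k in('s5','s6'):
    d=load(k);X,ok=cloud(d)
    m=ok&(np.hypot(X[...,0]-.442,X[...,1]-.003)<.03)&(X[...,2]>.012)&(X[...,2]<.04);P=X[m];print(k,len(P))
    if len(P)>20:
        # fit circle r=17mm
        from scipy.optimize import least_squares
        print(least_squares(lambda c:np.hypot(P[:,0]-c[0],P[:,1]-c[1])-.017,[.442,.003],loss='soft_l1',f_scale=.001).x)
E
```

```text
t 23.45 p [0.4417 0.0048 0.0675] psi 0.042 q6 -0.09 w 0.65 F [-0.5 -0.6 -0.5]
[0.0, 0.04, -0.05] [0.0, 0.01, -0.04]
s5 130
[0.44070274 0.00185488]
s6 127
[0.44099646 0.00171572]
```

Down from .0675 to -.006 is 1.47 units.

Emit:
servo_tool([
  [[0, 0.05, 0.4], [0, 0, 0], 0.65],
  [[0, 0, 0.4], [0, 0, 0], 0.65],
  [[0, 0, 0.37], [0, 0, 0], 0.65],
  [[0, 0, 0.3], [0, 0, 0], 0.65],
  [[0, 0, 0], [0, 0, 0], 0.65],
  [[0, 0, 0], [0, 0, 0], 0.65],
])

```text
time: 24.1
tool_pos: [0.4421, 0.0018, -0.0056]
tcp_rot: [3.141, 0.062, -0.002]
wrist_force: [0.2, 0.4, 0.3]
width: 0.652
```

Emit:
servo_tool([
  [[0, 0, 0], [0, 0, 0], 0.45],
  [[0, 0, 0], [0, 0, 0], 0.28],
  [[0, 0, 0], [0, 0, 0], 0.28],
  [[0, 0, 0], [0, 0, 0], 0.28],
  [[0, 0, 0], [0, 0, 0], 0.28],
], grip_force=40)

```text
time: 24.6
tool_pos: [0.4436, 0.0026, -0.0042]
tcp_rot: [3.14, 0.067, 0.004]
wrist_force: [-0.2, -2.4, 5.7]
width: 0.38
```

```bash
python3 tip.py
```

```text
tcp [ 0.4436  0.0026 -0.0042] w 0.38 F [-0.2 -2.4  5.7] low z [0.0197 0.0228 0.0279]
min [ 0.413 -0.003  0.018] max [0.476 0.014 0.037]
```

Emit:
servo_tool([
  [[0, 0, -0.1], [0, 0, 0], 0.28],
  [[0, 0, -0.4], [0, 0, 0], 0.28],
  [[0, 0, -0.6], [0, 0, 0], 0.28],
  [[0, 0, -0.3], [0, 0, 0], 0.28],
  [[0, 0, 0], [0, 0, 0], 0.28],
  [[0, 0, 0], [0, 0, 0], 0.28],
])

```text
time: 25.25
tool_pos: [0.442, 0.0031, 0.0644]
tcp_rot: [-3.141, -0.066, -0.0]
wrist_force: [-0.6, -0.3, -0.3]
width: 0.38
```

```bash
python3 plan.py .475 -.2895 .065 .046 8
```

```text
t 25.25 p [0.442  0.0031 0.0644] psi 0.042 q6 -0.09 w 0.38 F [-0.6 -0.3 -0.3]
[0.05, 0.73, -0.0] [-0.0, -0.0, -0.0]
[0.05, 0.73, -0.0] [-0.0, -0.0, -0.0]
[0.05, 0.73, -0.0] [-0.0, -0.0, -0.0]
[0.05, 0.73, -0.0] [-0.0, -0.0, -0.0]
[0.05, 0.73, -0.0] [-0.0, -0.0, -0.0]
[0.05, 0.73, -0.0] [-0.0, -0.0, -0.0]
[0.05, 0.73, -0.0] [-0.0, -0.0, -0.0]
[0.05, 0.73, -0.0] [-0.0, -0.0, -0.0]
```

Emit:
servo_tool([
  [[0.05, 0.73, 0], [0, 0, 0], 0.28],
  [[0.05, 0.73, 0], [0, 0, 0], 0.28],
  [[0.05, 0.73, 0], [0, 0, 0], 0.28],
  [[0.05, 0.73, 0], [0, 0, 0], 0.28],
  [[0.05, 0.73, 0], [0, 0, 0], 0.28],
  [[0.05, 0.73, 0], [0, 0, 0], 0.28],
  [[0.05, 0.73, 0], [0, 0, 0], 0.28],
  [[0.05, 0.73, 0], [0, 0, 0], 0.28],
])

```text
time: 26.05
tool_pos: [0.473, -0.2885, 0.0624]
tcp_rot: [-3.139, -0.066, 0.005]
wrist_force: [0.5, 0.1, 0.9]
width: 0.383
```

Emit:
servo_tool([
  [[0, 0, 0], [0, 0, 0], 0.28],
  [[0, 0, 0], [0, 0, 0], 0.28],
  [[0, 0, 0], [0, 0, 0], 0.28],
])

```text
time: 26.35
tool_pos: [0.4732, -0.2864, 0.063]
tcp_rot: [-3.139, -0.066, 0.004]
wrist_force: [-0.2, -0.2, -1.1]
width: 0.38
```

```bash
python3 plan.py .475 -.2895 .004 .046 1
```

```text
t 26.35 p [ 0.4732 -0.2864  0.063 ] psi 0.042 q6 -0.63 w 0.38 F [-0.2 -0.2 -1.1]
[0.04, 0.07, 1.18] [-0.02, 0.03, -0.04]
```

Emit:
servo_tool([
  [[0.03, 0.04, 0.4], [0, 0, 0], 0.28],
  [[0, 0, 0.4], [0, 0, 0], 0.28],
  [[0, 0, 0.25], [0, 0, 0], 0.28],
  [[0, 0, 0.14], [0, 0, 0], 0.28],
  [[0, 0, 0.03], [0, 0, 0], 0.28],
  [[0, 0, 0], [0, 0, 0], 0.28],
  [[0, 0, 0], [0, 0, 0], 0.28],
])

```text
time: 27.05
tool_pos: [0.4768, -0.2903, 0.0045]
tcp_rot: [3.14, 0.066, 0.002]
wrist_force: [0.7, -0.1, -0.1]
width: 0.383
```

Emit:
servo_tool([
  [[0, 0, 0.03], [0, 0, 0], 0.28],
  [[0, 0, 0.03], [0, 0, 0], 0.28],
  [[0, 0, 0], [0, 0, 0], 0.28],
  [[0, 0, 0], [0, 0, 0], 0.28],
])

```text
time: 27.45
tool_pos: [0.476, -0.29, 0.0006]
tcp_rot: [-3.141, -0.066, 0.0]
wrist_force: [1.3, 1.0, -0.5]
width: 0.382
```

Emit:
servo_tool([
  [[0, 0, 0.04], [0, 0, 0], 0.28],
  [[0, 0, 0.01], [0, 0, 0], 0.28],
  [[0, 0, 0], [0, 0, 0], 0.28],
  [[0, 0, 0], [0, 0, 0], 0.28],
])

```text
time: 27.85
tool_pos: [0.4763, -0.2902, -0.0012]
tcp_rot: [3.141, 0.066, 0.001]
wrist_force: [-1.0, 0.8, 5.3]
width: 0.379
```

Emit:
servo_tool([
  [[0, 0, 0], [0, 0, 0], 0.48],
  [[0, 0, 0], [0, 0, 0], 0.5],
  [[0, 0, 0], [0, 0, 0], 0.5],
  [[0, 0, -0.2], [0, 0, 0], 0.5],
  [[0, 0, -0.5], [0, 0, 0], 0.55],
  [[0, 0, -0.7], [0, 0, 0], 0.74],
  [[0, 0, 0], [0, 0, 0], 0.74],
  [[0, 0, 0], [0, 0, 0], 0.74],
])

```text
time: 28.65
tool_pos: [0.4772, -0.2907, 0.07]
tcp_rot: [3.139, 0.066, 0.005]
wrist_force: [-0.0, 0.8, 0.0]
width: 0.74
```

```bash
python3 plan.py .66 -.0985 .07 -1.525 16;  python3 -c "
from h import *
d=shot('scene','s7'); cv2.imwrite('pics/s7c.png',cv2.resize(d['image'][90:190,140:290,::-1],(750,500),interpolation=2))"
```

```text
t 28.65 p [ 0.4772 -0.2907  0.07  ] psi 0.042 q6 -0.63 w 0.74 F [-0.   0.8  0. ]
[0.24, -0.23, 0.0] [-0.0, -0.0, 0.98]
[0.21, -0.25, 0.0] [-0.0, -0.0, 0.98]
[0.19, -0.27, 0.0] [-0.0, -0.0, 0.98]
[0.16, -0.29, -0.0] [-0.0, -0.0, 0.98]
[0.13, -0.3, -0.0] [-0.0, -0.0, 0.98]
[0.1, -0.32, -0.0] [-0.0, -0.0, 0.98]
[0.07, -0.32, -0.0] [-0.0, -0.0, 0.98]
[0.04, -0.33, -0.0] [-0.0, -0.0, 0.98]
[0.01, -0.33, -0.0] [-0.0, -0.0, 0.98]
[-0.03, -0.33, -0.0] [-0.0, -0.0, 0.98]
[-0.06, -0.33, -0.0] [-0.0, -0.0, 0.98]
[-0.09, -0.32, -0.0] [-0.0, -0.0, 0.98]
[-0.12, -0.31, -0.0] [-0.0, -0.0, 0.98]
[-0.15, -0.3, -0.0] [-0.0, -0.0, 0.98]
[-0.18, -0.28, -0.0] [-0.0, -0.0, 0.98]
[-0.21, -0.26, -0.0] [-0.0, -0.0, 0.98]
```

View pics/s7c.png

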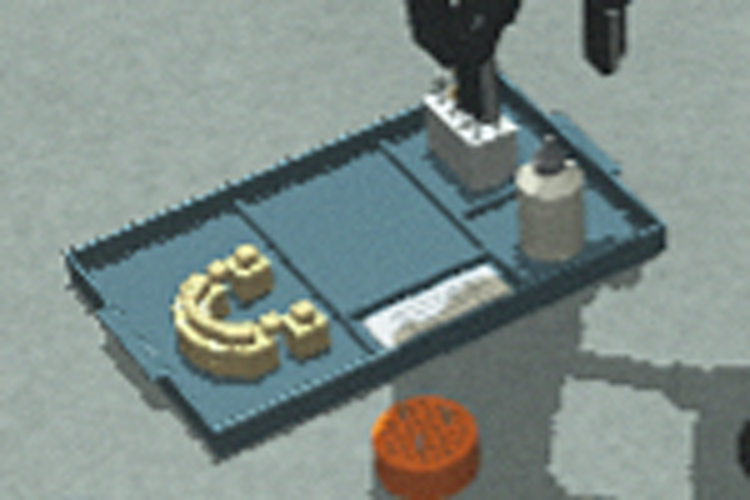

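The bottle (550,215) and bur block (470,145) stand upright in separate bays. The round tray is next.

Emit:
servo_tool([
  [[0.24, -0.23, 0], [0, 0, 0.98], 0.74],
  [[0.21, -0.25, 0], [0, 0, 0.98], 0.74],
  [[0.19, -0.27, 0], [0, 0, 0.98], 0.74],
  [[0.16, -0.29, 0], [0, 0, 0.98], 0.74],
  [[0.13, -0.3, 0], [0, 0, 0.98], 0.74],
  [[0.1, -0.32, 0], [0, 0, 0.98], 0.74],
  [[0.07, -0.32, 0], [0, 0, 0.98], 0.74],
  [[0.04, -0.33, 0], [0, 0, 0.98], 0.74],
])

```text
time: 29.5
tool_pos: [0.5659, -0.193, 0.0661]
tcp_rot: [2.926, -1.145, -0.006]
wrist_force: [0.7, 0.3, 0.1]
width: 0.744
```

Emit:
servo_tool([
  [[0.01, -0.33, 0], [0, 0, 0.98], 0.74],
  [[-0.03, -0.33, 0], [0, 0, 0.98], 0.74],
  [[-0.06, -0.33, 0], [0, 0, 0.98], 0.74],
  [[-0.09, -0.32, 0], [0, 0, 0.98], 0.74],
  [[-0.12, -0.31, 0], [0, 0, 0.98], 0.74],
  [[-0.15, -0.3, 0], [0, 0, 0.98], 0.74],
  [[-0.18, -0.28, 0], [0, 0, 0.98], 0.74],
  [[-0.21, -0.26, 0], [0, 0, 0.98], 0.74],
])

```text
time: 30.3
tool_pos: [0.6577, -0.0968, 0.0659]
tcp_rot: [2.265, -2.174, -0.005]
wrist_force: [-0.7, -1.0, -0.6]
width: 0.738
```

Emit:
servo_tool([
  [[0, 0, 0], [0, 0, 0], 0.74],
  [[0, 0, 0], [0, 0, 0], 0.74],
])

```text
time: 30.5
tool_pos: [0.6576, -0.0974, 0.0665]
tcp_rot: [2.273, -2.166, -0.004]
wrist_force: [0.5, 0.1, 1.0]
width: 0.741
```

```bash
python3 plan.py .66 -.0985 -.012 -1.525 4
```

```text
t 30.5 p [ 0.6576 -0.0974  0.0665] psi -1.523 q6 1.34 w 0.741 F [0.5 0.1 1. ]
[0.01, -0.01, 0.39] [0.01, 0.0, 0.01]
[0.01, -0.01, 0.39] [0.01, 0.0, 0.01]
[0.01, -0.01, 0.39] [0.01, 0.0, 0.01]
[0.01, -0.01, 0.39] [0.01, 0.0, 0.01]
```

Emit:
servo_tool([
  [[0.02, -0.03, 0.45], [0, 0, 0], 0.74],
  [[0, 0, 0.45], [0, 0, 0], 0.74],
  [[0, 0, 0.4], [0, 0, 0], 0.74],
  [[0, 0, 0.25], [0, 0, 0], 0.74],
  [[0, 0, 0.12], [0, 0, 0], 0.74],
  [[0, 0, 0.04], [0, 0, 0], 0.74],
  [[0, 0, 0], [0, 0, 0], 0.74],
  [[0, 0, 0], [0, 0, 0], 0.74],
])

```text
time: 31.3
tool_pos: [0.6614, -0.0988, -0.0162]
tcp_rot: [-2.27, 2.17, -0.003]
wrist_force: [-0.2, 0.2, -0.3]
width: 0.744
```

Emit:
servo_tool([
  [[0, 0, 0], [0, 0, 0], 0.6],
  [[0, 0, 0], [0, 0, 0], 0.45],
  [[0, 0, 0], [0, 0, 0], 0.45],
  [[0, 0, 0], [0, 0, 0], 0.45],
  [[0, 0, 0], [0, 0, 0], 0.45],
], grip_force=50)

```text
time: 31.8
tool_pos: [0.6617, -0.0987, -0.0158]
tcp_rot: [-2.27, 2.17, -0.004]
wrist_force: [0.1, -0.2, 6.1]
width: 0.549
```

Emit:
servo_tool([
  [[0, 0, -0.1], [0, 0, 0], 0.45],
  [[0, 0, -0.4], [0, 0, 0], 0.45],
  [[0, 0, -0.6], [0, 0, 0], 0.45],
  [[0, 0, -0.5], [0, 0, 0], 0.45],
  [[0, 0, 0], [0, 0, 0], 0.45],
  [[0, 0, 0], [0, 0, 0], 0.45],
])

```text
time: 32.4
tool_pos: [0.6605, -0.0985, 0.0629]
tcp_rot: [-2.27, 2.171, -0.001]
wrist_force: [0.6, 0.9, -0.1]
width: 0.549
```

```bash
python3 plan.py .5555 -.3484 .063 -1.525 8; python3 -c "
from h import *
d=shot('scene','s8'); cv2.imwrite('pics/s8c.png',cv2.resize(d['image'][110:240,150:320,::-1],(680,520),interpolation=2))"
```

```text
t 32.4 p [ 0.6605 -0.0985  0.0629] psi -1.526 q6 1.34 w 0.549 F [ 0.6  0.9 -0.1]
[0.61, 0.29, -0.0] [-0.0, -0.0, -0.0]
[0.61, 0.29, -0.0] [-0.0, -0.0, -0.0]
[0.61, 0.29, -0.0] [-0.0, -0.0, -0.0]
[0.61, 0.29, -0.0] [-0.0, -0.0, -0.0]
[0.61, 0.29, -0.0] [-0.0, -0.0, -0.0]
[0.61, 0.29, -0.0] [-0.0, -0.0, -0.0]
[0.61, 0.29, -0.0] [-0.0, -0.0, -0.0]
[0.61, 0.29, -0.0] [-0.0, -0.0, -0.0]
```

View pics/s8c.png

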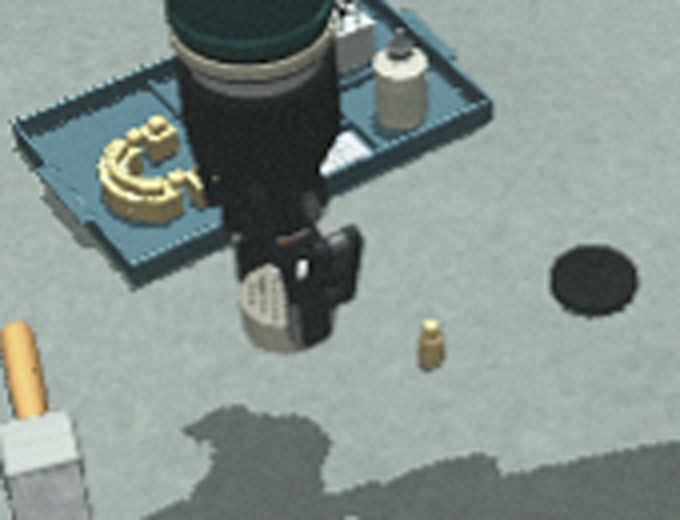

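The round tray is held level at (285,310), fairly centred. Carrying it over.

Emit:
servo_tool([
  [[0.61, 0.29, 0], [0, 0, 0], 0.45],
  [[0.61, 0.29, 0], [0, 0, 0], 0.45],
  [[0.61, 0.29, 0], [0, 0, 0], 0.45],
  [[0.61, 0.29, 0], [0, 0, 0], 0.45],
  [[0.61, 0.29, 0], [0, 0, 0], 0.45],
  [[0.61, 0.29, 0], [0, 0, 0], 0.45],
  [[0.61, 0.29, 0], [0, 0, 0], 0.45],
  [[0.61, 0.29, 0], [0, 0, 0], 0.45],
])

```text
time: 33.25
tool_pos: [0.5531, -0.3476, 0.0599]
tcp_rot: [2.27, -2.171, -0.007]
wrist_force: [0.7, 0.1, -1.0]
width: 0.549
```

Emit:
servo_tool([
  [[0, 0, 0], [0, 0, 0], 0.45],
  [[0, 0, 0], [0, 0, 0], 0.45],
  [[0, 0, 0], [0, 0, 0], 0.45],
])

```text
time: 33.55
tool_pos: [0.5548, -0.3462, 0.0611]
tcp_rot: [2.271, -2.171, -0.004]
wrist_force: [-0.3, 0.6, -0.2]
width: 0.548
```

```bash
python3 plan.py .5555 -.3484 -.008 -1.525 1
```

```text
t 33.55 p [ 0.5548 -0.3462  0.0611] psi -1.526 q6 0.93 w 0.548 F [-0.3  0.6 -0.2]
[0.05, -0.01, 1.38] [0.02, 0.02, -0.01]
```

Emit:
servo_tool([
  [[0.03, 0, 0.4], [0, 0, 0], 0.45],
  [[0, 0, 0.4], [0, 0, 0], 0.45],
  [[0, 0, 0.32], [0, 0, 0], 0.45],
  [[0, 0, 0.2], [0, 0, 0], 0.45],
  [[0, 0, 0.06], [0, 0, 0], 0.45],
  [[0, 0, 0], [0, 0, 0], 0.45],
  [[0, 0, 0], [0, 0, 0], 0.45],
])

```text
time: 34.25
tool_pos: [0.5562, -0.3493, -0.0056]
tcp_rot: [-2.271, 2.171, -0.002]
wrist_force: [-0.2, 0.0, 0.4]
width: 0.548
```

Emit:
servo_tool([
  [[0, 0, 0.04], [0, 0, 0], 0.45],
  [[0, 0, 0.03], [0, 0, 0], 0.45],
  [[0, 0, 0], [0, 0, 0], 0.45],
  [[0, 0, 0], [0, 0, 0], 0.45],
])

```text
time: 34.65
tool_pos: [0.5555, -0.3491, -0.0098]
tcp_rot: [-2.27, 2.171, -0.0]
wrist_force: [-0.3, 0.1, -0.1]
width: 0.549
```

Emit:
servo_tool([
  [[0, 0, 0.05], [0, 0, 0], 0.45],
  [[0, 0, 0.02], [0, 0, 0], 0.45],
  [[0, 0, 0], [0, 0, 0], 0.45],
  [[0, 0, 0], [0, 0, 0], 0.45],
])

```text
time: 35.05
tool_pos: [0.5557, -0.3492, -0.0128]
tcp_rot: [2.271, -2.171, 0.001]
wrist_force: [-1.8, 0.6, 4.5]
width: 0.55
```

Emit:
servo_tool([
  [[0, 0, 0], [0, 0, 0], 0.62],
  [[0, 0, 0], [0, 0, 0], 0.7],
  [[0, 0, 0], [0, 0, 0], 0.7],
  [[0, 0, -0.2], [0, 0, 0], 0.7],
  [[0, 0, -0.6], [0, 0, 0], 0.7],
  [[0, 0, -0.9], [0, 0, 0], 0.7],
  [[0, 0, -0.9], [0, 0, 0], 0.7],
  [[0, 0, -0.6], [0, 0, 0], 0.7],
])

```text
time: 35.85
tool_pos: [0.557, -0.35, 0.1514]
tcp_rot: [-2.27, 2.171, -0.008]
wrist_force: [1.1, -0.5, 0.3]
width: 0.7
```

Emit:
servo_tool([
  [[-0.8, -0.4, 0], [0, 0, 0], 0.7],
  [[-0.8, -0.4, 0], [0, 0, 0], 0.7],
  [[-0.8, -0.4, 0], [0, 0, 0], 0.7],
  [[-0.8, -0.4, 0], [0, 0, 0], 0.7],
  [[-0.8, 0, 0], [0, 0, 0], 0.7],
  [[-0.8, 0, 0], [0, 0, 0], 0.7],
  [[-0.8, 0, 0], [0, 0, 0], 0.7],
  [[0, 0, 0], [0, 0, 0], 0.7],
])

```text
time: 36.65
tool_pos: [0.6225, -0.0609, 0.1472]
tcp_rot: [-2.274, 2.165, 0.002]
wrist_force: [-0.1, 0.1, 0.3]
width: 0.701
```

```bash
python3 - <<'E'
from m import *
a=shot('scene','sf'); b=shot('top','tf')
A=cv2.resize(a['image'][90:190,140:290,::-1],(600,400),interpolation=2)
B=cv2.resize(b['image'][160:285,110:200,::-1],(200,278),interpolation=2); C=cv2.resize(b['image'][160:285,370:460,::-1],(200,278),interpolation=2)
O=np.zeros((600,600,3),np.uint8); O[:400]=A; 
cv2.imwrite('pics/f.png',np.hstack([O,np.vstack([np.pad(B,((0,22),(0,0),(0,0))),np.pad(C,((0,22),(0,0),(0,0)))])]))
pans={'q':(.572,.337,-.083),'a':(.563,-.3255,.046)}
for t in('tf','sf'):
    X,ok=cloud(load(t))
    for n,p,(px,py),r,zl,zh in(('rect','q',(-8.5,-22.5),.05,.017,.03),('jar','q',(-91.5,-32),.035,.033,.045),('round','a',(-8.5,-22.5),.045,.019,.032),('bur','a',(-88,-39),.035,.028,.041),('bottle','a',(-88,39),.03,.02,.08)):
        cx,cy,w=pans[p]; c,s=np.cos(w),np.sin(w)
        dx,dy=X[...,0]-cx,X[...,1]-cy; U=(c*dx+s*dy)*1e3; V=(-s*dx+c*dy)*1e3
        m=ok&(np.hypot(U-px,V-py)<r*1e3)&(X[...,2]>zl)&(X[...,2]<zh)
        if m.sum()<20: print(t,n,'few',m.sum());continue
        P=np.c_[U[m],V[m]].astype(np.float32); rr=cv2.minAreaRect(P)
        print(t,n,'pan xy mm',np.round(rr[0],1),np.round(rr[1],1),'top z',np.percentile(X[m][:,2],[10,50,90]).round(4))
E
python3 plan.py .5 0 .2 -1.525 1|head -1
```

```text
tf rect pan xy mm [ -6.6 -23.9] [59.4 36.8] top z [0.021  0.0236 0.026 ]
tf jar pan xy mm [-90.  -27.3] [42.4 45.5] top z [0.0374 0.04   0.0421]
tf round pan xy mm [-10.5 -23.8] [48.  48.5] top z [0.0229 0.0256 0.028 ]
tf bur pan xy mm [-86.6 -40.7] [50.6 28. ] top z [0.0337 0.0357 0.0377]
tf bottle pan xy mm [-84.6  40.6] [32.2 32.3] top z [0.0334 0.0491 0.0612]
sf rect pan xy mm [ -6.6 -38.1] [60.9 67.3] top z [0.0197 0.0219 0.0238]
sf jar pan xy mm [-89.6 -26. ] [45.5 43.7] top z [0.036  0.0382 0.0399]
sf round pan xy mm [ -8.4 -23.5] [52.7 46.3] top z [0.0216 0.0247 0.0269]
sf bur few 0
sf bottle few 0
t 36.75 p [ 0.623  -0.0648  0.1473] psi -1.524 q6 1.38 w 0.705 F [ 0.  -0.6 -0.5]
```

View pics/f.png

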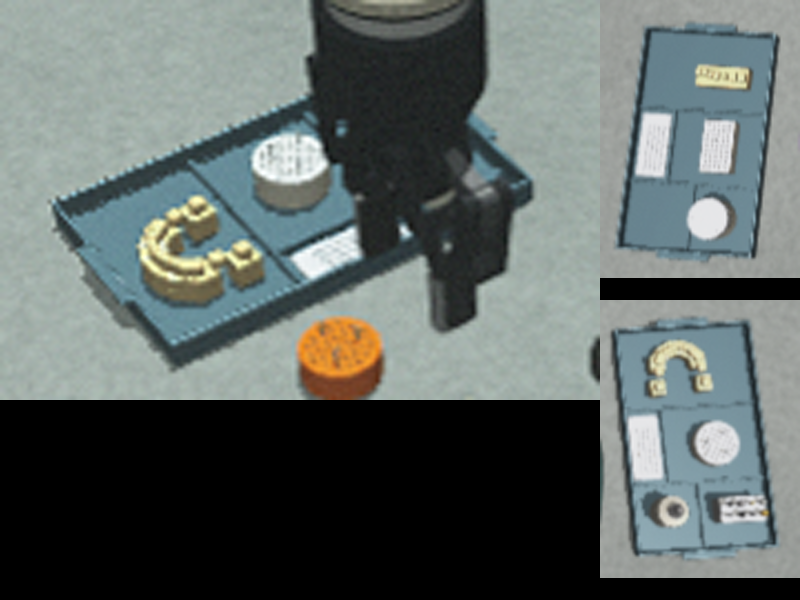

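All five pieces are in their bays, flat or upright, well inside tolerance, and the models look unmoved. Handing in.

```bash
python3 -c "
from h import *
print(order.finish_job())"
```

```text
the job is handed in; nothing more can be done
None
```

I put all five pieces in their pans and handed the job in at about 37 s of the 118 s allowed. No verdict was reported.

| Pan | Piece | Position in pan frame (mm) |
|---|---|---|
| Full-arch | Round tray, middle bay | −10, −24 |
| Full-arch | Bottle, small bay | −85, +41 |
| Full-arch | Bur block, small bay | −87, −41 |
| Quadrant | Rectangular tray, middle bay | −7, −24 |
| Quadrant | Jar, small bay | −90, −27 |

- **Last checks:** the top camera put every piece inside its position limits. The top heights match pieces resting on the 3 mm floor, to about 1 mm. The gripper was open and clear of everything, and each piece was lowered until the wrist force showed contact before I released it. The stone models looked unmoved by eye; I did not measure them.
- **First grasp missed:** the fingertips sit about 20 mm higher than the reported TCP, so the first try on the rectangular tray closed above it without moving it. I found the offset from the depth images and allowed for it in every later grasp.
- **Checks that disagreed or failed:**
  - The last scene view put the rectangular tray at y −38 instead of −24 mm. Its outline there was stretched to 67 mm, probably because the pan's wall was counted as tray, so I trusted the top view.
  - The arm hid the bur block and bottle from that scene view. I checked those two in the final top view, and they also stood upright in scene pictures taken earlier.

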